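# Fit the handwheel to the rotor gauge and set it to the red mark

### The arm

A 6-joint arm with a two-finger parallel gripper is mounted at the origin on the work surface. World frame = base frame: x ahead of the robot, y to its left, z up, the work surface at z = 0. Lengths are in m, angles in rad, forces in N, time in s.
With the tool pointing down it reaches from about 0.35 to 0.725 m from the base axis. Payload 4.3 kg.
Tool frame: the origin (TCP) lies midway between the tips of the shut fingers; the grasp point (between the pads) lies 19 mm behind it; y points along the fingers, x is the direction in which the jaws open and shut, and the axes are right-handed (so a half turn about y gives the same grasp; the last joint's range is limited). The gripper opens to 85 mm and grips with 20 to 120 N. Pads are 22 mm wide; open, the fingers measure 114 mm over their backs; the gripper's body (76 mm by 85 mm) begins 54 mm behind the grasp point. The pads swing forward as they close: fully open they stand 13 mm farther back than shut.
Start: joints at [-1.271, 0.377, 0.081, 1.274, 0, 1.46], TCP at [0.229, -0.527, 0.202] pointing down, gripper open.
Joint ranges: [-2.72, 2.72], [-0.84, 1.66], [-1.02, 1.22], [-1.77, 2.12], [-1.37, 1.28], [-3.14, 3.14]. Speed limits (rad/s): [2.57, 2.57, 3.14, 3.14, 3.14, 3.14].

### API

Orientations are given as a unit quaternion [x, y, z, w].
In Python, from rig import arm gives the robot as it stands. Calls block until the motion is done:
- arm.reach(position, orientation): joint-space move of the TCP to a pose.
- arm.move_straight(position, ori=None, v=0.15, threshold=None): straight line of the TCP; ori=None keeps the orientation; v is the mean speed in m/s. With threshold (N) it stops when the force on the tool has changed by that much, and returns True; else False.
- arm.move_joints(angles): joint-space move.
- arm.command_gripper(opening, f_grip=None): opening from 0.0 (shut) to 1.0 (fully open); f_grip is the grip in N (None keeps the last); returns when the fingers have stopped.
- arm.hold(seconds).
- arm.solve_ik(position, orientation): joint angles nearest the present ones, or None.
- arm.grab_frame(name): name is "side" or "top" or "wrist"; returns (picture, depth): 384x512x3 uint8, red, green, blue; 384x512 float32, m along the optical axis (not along the pixel's ray), 0 where there is no reading.
- arm.camera_model(name): a dict with "camera_matrix" (3x3 intrinsics, pixels), "extrinsics" (4x4, takes a point from camera to world coordinates). Camera axes: x right, y down, z forward; pixel columns grow to the right and rows downward; lengths in m; the calibration is good to about 2 mm. A picture is of the moment at which its call begins: read the wrist's pose just before it. camera_model takes no time and is no camera call; for the wrist camera it gives the pose at the moment of the call.
A pose or a line that the arm cannot do raises arm.Unreachable and nothing moves.
- arm.hand_in(): hands the job in, once; it reports no verdict.
Readings, each from a call of its own:
- arm.current_clock(): time.
- arm.current_qpos(): joint angles.
- arm.current_dq(): joint speeds.
- arm.current_effort(): joint torques, N m.
- arm.current_ee_pos(): TCP position.
- arm.current_orientation(): TCP orientation.
- arm.current_force(): force on the tool from outside, world axes, zero at the start.
- arm.current_torque(): the same for the moment, N m.
- arm.current_grip_width(): opening from 0.0 (shut) to 1.0 (fully open).
Only numpy, scipy, OpenCV 4.12 (cv2) and the standard library are available. Lean on these libraries where they do the work, as an engineer would, in place of code of your own. Each camera call takes 0.05 s, during which the arm holds its last target.

### The job

Push the orange handwheel fully home on the flatted shaft of the blue brake-rotor gauge, flat to flat. Turn it past the red mark until the shaft's black needle reaches or passes the yellow one, then back to bring the needle onto the red mark, so that the play is taken up. Then swing the green-tipped lock lever right over to its other stop, let go, and leave everything else on the bench where it is.

Things in the scene. Friction and masses are not known exactly. Their poses are not given: they have to be found in the camera images.
- handwheel: Loose orange plastic handwheel, about 0.14 kg, standing upright on the bench, bore down. Origin: centre of its underside; z up its axis. Skirt of 52 mm diameter from z = 0 to 31 mm, grip bar above it. A white line on top of the bar and one down the skirt mark its +x side, where the bore has its flat.
- bar_middle (a point): Middle of the handwheel's grip bar, 43.5 mm above its underside. The bar is 46 mm long (handwheel's x), 14 mm wide (its y), from 31 to 56 mm above the underside.
- bore_mouth (a point): Mouth of the handwheel's blind D-shaped bore, at the centre of its underside. Bore 26 mm in diameter, 27 mm deep, with a flat on the handwheel's +x side, 8 mm from the axis and normal to x.
- screw_seat (a point): Centre of the shoulder (36 mm diameter) at the foot of the gauge's steel shaft: the handwheel's origin lies here when fully home, underside on the shoulder. It turns with the shaft: z points out along the shaft, which leans 30 degrees from vertical to the rear of the gauge (+x, away from the robot); x points to the shaft's flat and along the needle.
- shaft_end (a point): Free end of the shaft, 25 mm above the shoulder. The shaft is 24 mm in diameter with a flat on its +x side 7 mm from the axis; its last 6 mm taper by 3 mm as a lead-in. In the bore it has 1 mm of play all round and about 0.1 rad of free turn each way.
- needle_tip (a point): Tip of the thin black needle that turns with the shaft, level with the shoulder, 42 mm from the axis on its flat side, so that it shows beyond the fitted handwheel. It moves over a fixed white dial of 96 mm diameter with one red and one yellow mark.
- screw (a joint): Turn of the shaft and needle, rad, growing anticlockwise seen from outside. At 0 the needle points straight down the slope of the dial, to the rear of the gauge (away from the robot). Red mark at 0.65, yellow mark at 0.95; stops at -0.6 and 1.5. Friction of 0.08 N m keeps it where it is left.
- gauge: Blue brake-rotor gauge, fixed. Origin on the bench; front to -x. Base plate 200 mm (x) by 340 mm (y, -190 to 150), 12 mm high. Tilted housing, 70 mm wide, with dial and shaft in the middle (shoulder at x 10, y 0, z 105 mm). A flat rotor of 140 mm diameter lies at z 55 mm about x 30, y -115; its spindle rises to z 70 mm. Lock lever on the +y side.
- lock (a joint): Lock lever, rad: 0 leaning 0.5 rad to the gauge's front (-x), 1.0 leaning 0.5 rad to its rear (+x), on the stop: locked. It stays where it is left; light, about 1 N at the tip.
- lock_tip (a point): Centre of the green ball, 26 mm in diameter, at the end of the lock lever, 80 mm from its hinge; the rod is 10 mm thick.
- lock_pivot (a point): Point on the lever's hinge axis, in the lever's middle plane, 34 mm above the bench; the axis runs along the gauge's y. This point does not turn: its axes are the gauge's (x to the rear). The block under the lever is 70 mm (x) by 50 mm (y); its round boss reaches 13 mm above this point.
- round_knob: Bystander: black round knob, 46 mm diameter, 46 mm tall, standing. Origin under its centre. Not wanted.
- grease_jar: Bystander: small jar with blue lid, 46 mm diameter, 55 mm tall.
- spray_can: Bystander: dark spray can, 60 mm diameter, 190 mm tall.
- screwdriver: Bystander: orange-handled screwdriver, 200 mm long, lying. Origin under its middle.
- spanner: Bystander: steel spanner, 180 mm long, lying. Origin under its middle.
There are look-alikes about, which are no part of the job. Several things look just like the handwheel: the one meant starts farthest from the robot's base.

How it is judged:
On the way, in this order (a step that is already met when the one before it is completed fails the run):
1. the handwheel is fully home on the shaft, flat to flat (x of handwheel in the frame of screw_seat between -0.0025 and 0.0025 m and y of handwheel in the frame of screw_seat between -0.0025 and 0.0025 m and z of handwheel in the frame of screw_seat between -0.003 and 0.003 m and angle between the z axis of handwheel and the z axis of screw_seat, either way round below 0.08 rad), for 0.2 s.
2. the needle has gone past the red mark to the yellow mark (0.95, at least 0.90), handwheel on the shaft (x of handwheel in the frame of screw_seat between -0.004 and 0.004 m and y of handwheel in the frame of screw_seat between -0.004 and 0.004 m and z of handwheel in the frame of screw_seat between -0.003 and 0.003 m and angle between the z axis of handwheel and the z axis of screw_seat, either way round below 0.08 rad and value of joint screw above 0.9 rad), for 0.1 s.
3. the needle is back on the red mark (0.65 within 0.08) (value of joint screw between 0.57 and 0.73 rad and x of handwheel in the frame of screw_seat between -0.004 and 0.004 m and y of handwheel in the frame of screw_seat between -0.004 and 0.004 m and z of handwheel in the frame of screw_seat between -0.003 and 0.003 m and angle between the z axis of handwheel and the z axis of screw_seat, either way round below 0.08 rad), for 0.3 s.
4. the lock lever is thrown right over (at least 0.9) (value of joint lock above 0.9 rad), for 0.2 s.
At the end, for the whole second after the job is handed in: The handwheel sits fully home on the flatted shaft (underside within 3 mm of the shoulder, within 2.5 mm of the axis each way, axes within 0.08 rad), the needle on the red mark (0.65 within 0.08 rad), the lock lever over at its far stop (at least 0.9 rad), the handwheel released and at rest (all of step 1 and value of joint screw between 0.57 and 0.73 rad and value of joint lock above 0.9 rad and linear speed of handwheel below 0.02 m/s and contact force between the fingers and handwheel below 0.1 N); the robot touches nothing.
It fails at once if the lock lever is thrown (past 0.5) while the needle is off the red mark (value of joint lock above 0.5 rad and not (value of joint screw between 0.57 and 0.73 rad)).
It fails at once if a bystander is shifted by more than 30 mm (screwdriver and spanner 40 mm) (distance of any of round_knob, grease_jar, spray_can from where it was at the start of the episode above 0.03 m or distance of any of screwdriver, spanner from where it was at the start of the episode above 0.04 m).
It also fails if it takes over 64 s, if anything falls off the work surface, if the arm or the gripper's body presses on something with over 40 N, if the wrist force passes 120 N, or if a joint passes its speed limit or range.

## Working session

There is one attempt and no reset: what is moved stays moved. The work goes in short steps, each a Python script; the robot and the scene stay as the last script left them, time stands still between calls to the robot, and variables do not carry over. Pictures are saved under pics/ and viewed, and the job is handed in when it is done.

```bash
ls; mkdir -p pics
cat > h.py <<'E'
import numpy as np, cv2
from rig import arm
from scipy.spatial.transform import Rotation as R
def save(n,im): cv2.imwrite(f'pics/{n}.png',cv2.cvtColor(np.ascontiguousarray(im),cv2.COLOR_RGB2BGR))
def cloud(d,m):
    K=np.array(m['camera_matrix']);T=np.array(m['extrinsics'])
    v,u=np.mgrid[:d.shape[0],:d.shape[1]]
    p=np.stack([(u-K[0,2])/K[0,0]*d,(v-K[1,2])/K[1,1]*d,d],-1)
    return p@T[:3,:3].T+T[:3,3]
E
python3 - <<'E'
from h import *
print(arm.current_clock())
for n in ['top','side','wrist']:
    m=arm.camera_model(n);im,d=arm.grab_frame(n);save(n+'0',im)
    np.savez(f'{n}0.npz',im=im,d=d,K=m['camera_matrix'],T=m['extrinsics'])
    print(n,np.round(m['camera_matrix'],1).tolist(),np.round(m['extrinsics'],3).tolist(),(d>0).mean())
E
```

```text
pics
0.0
top [[384.7, 0.0, 251.7], [0.0, 384.7, 198.7], [0.0, 0.0, 1.0]] [[0.003, -0.989, 0.147, 0.338], [-1.0, 0.001, 0.03, -0.001], [-0.03, -0.147, -0.989, 1.195], [0.0, 0.0, 0.0, 1.0]] 0.9960123697916666
side [[413.0, 0.0, 253.2], [0.0, 413.0, 196.6], [0.0, 0.0, 1.0]] [[-0.839, -0.403, 0.365, 0.067], [-0.544, 0.615, -0.57, 0.684], [0.005, -0.677, -0.736, 0.953], [0.0, 0.0, 0.0, 1.0]] 0.9962056477864584
wrist [[277.4, 0.0, 261.3], [0.0, 277.4, 192.9], [0.0, 0.0, 1.0]] [[0.399, -0.869, -0.294, 0.305], [-0.917, -0.379, -0.125, -0.493], [-0.002, 0.319, -0.948, 0.373], [0.0, 0.0, 0.0, 1.0]] 0.9958953857421875
```

View pics/top0.png

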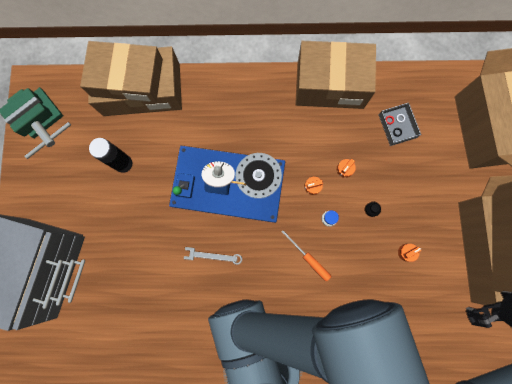

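View pics/side0.png

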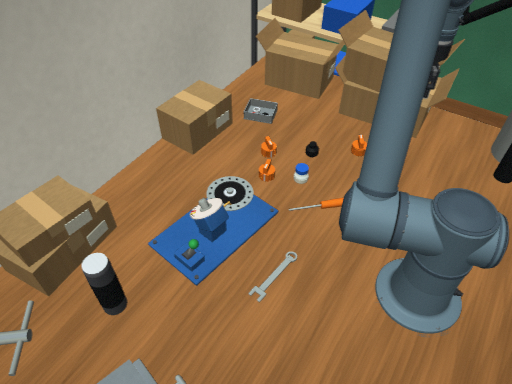

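View pics/wrist0.png

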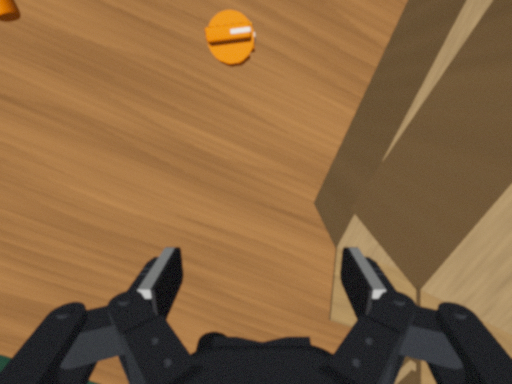

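```bash
cat > a.py <<'E'
from h import *
z=np.load('top0.npz');im,d=z['im'],z['d'];P=cloud(d,dict(camera_matrix=z['K'],extrinsics=z['T']))
hsv=cv2.cvtColor(im,cv2.COLOR_RGB2HSV)
def comps(m,amin):
    n,l,s,c=cv2.connectedComponentsWithStats(m.astype(np.uint8))
    return [(l==i,s[i],c[i]) for i in range(1,n) if s[i,4]>=amin]
org=(hsv[...,0]>5)&(hsv[...,0]<14)&(hsv[...,1]>200)&(hsv[...,2]>150)
for m,s,c in comps(org,40):
    p=P[m]; print('orange',c.round(0),s[4],'med',np.median(p,0).round(3),'zmax',p[:,2].max().round(3),'r',np.hypot(*np.median(p,0)[:2]).round(3))
blue=(hsv[...,0]>100)&(hsv[...,0]<125)&(hsv[...,1]>150)&(hsv[...,2]>60)
for m,s,c in comps(blue,30):
    p=P[m]; print('blue',c.round(0),s[4],np.median(p,0).round(3))
    if s[4]>1000:
        q=p[(p[:,2]<.03)]; r=cv2.minAreaRect(q[:,:2].astype(np.float32)*1000);print(np.median(q[:,2]),r,cv2.boxPoints(r))
for nm,ms in [('green',(hsv[...,0]>45)&(hsv[...,0]<80)&(hsv[...,1]>150)),('white',(hsv[...,1]<40)&(hsv[...,2]>190)),('black',hsv[...,2]<35)]:
  for m,s,c in comps(ms,20):
    if 130<c[1]<270 and 80<c[0]<430:
        p=P[m];print(nm,c.round(0),s[4],np.median(p,0).round(3))
save('topgauge',cv2.resize(im[135:230,160:295],None,fx=5.9,fy=5.9,interpolation=cv2.INTER_CUBIC))
save('toporg',cv2.resize(im[145:275,290:430],None,fx=4.5,fy=4.5,interpolation=cv2.INTER_CUBIC))
E
python3 a.py
```

```text
blue [218. 189.] 3913 [0.523 0.152 0.013]
0.012947298657026596 ((564.11376953125, 111.86967468261719), (334.95849609375, 197.15786743164062), 81.471923828125) [[441.7886   -39.139145]
 [636.7666   -68.37648 ]
 [686.43896  262.87848 ]
 [491.46094  292.11584 ]]
blue [282. 165.] 39 [ 0.623 -0.06   0.013]
blue [331. 217.] 142 [ 0.452 -0.202  0.055]
green [177. 190.] 47 [0.523 0.246 0.119]
white [ 98. 147.] 301 [0.63  0.447 0.191]
white [218. 174.] 501 [0.569 0.13  0.108]
white [258. 174.] 75 [0.582 0.014 0.061]
white [246. 190.] 30 [0.537 0.051 0.058]
black [117. 160.] 468 [0.614 0.423 0.105]
black [373. 209.] 159 [ 0.478 -0.329  0.033]
```

```bash
cat >> a.py <<'E'
print(hsv[186,314],hsv[168,347],hsv[253,410],hsv[265,317])
org=(hsv[...,0]<14)&(hsv[...,1]>215)&(hsv[...,2]>120)
for m,s,c in comps(org,40):
    p=P[m]; print('orange',c.round(0),s[4],'med',np.median(p,0).round(3),'zmax',p[:,2].max().round(3),'r',np.hypot(*np.median(p,0)[:2]).round(3))
E
python3 a.py | tail -12
```

```text
[686.43896  262.87848 ]
 [491.46094  292.11584 ]]
blue [282. 165.] 39 [ 0.623 -0.06   0.013]
blue [331. 217.] 142 [ 0.452 -0.202  0.055]
green [177. 190.] 47 [0.523 0.246 0.119]
white [ 98. 147.] 301 [0.63  0.447 0.191]
white [218. 174.] 501 [0.569 0.13  0.108]
white [258. 174.] 75 [0.582 0.014 0.061]
white [246. 190.] 30 [0.537 0.051 0.058]
black [117. 160.] 468 [0.614 0.423 0.105]
black [373. 209.] 159 [ 0.478 -0.329  0.033]
[ 10 198 153] [ 13 113 247] [ 12 183 247] [ 12 187 246]
```

View pics/topgauge.png

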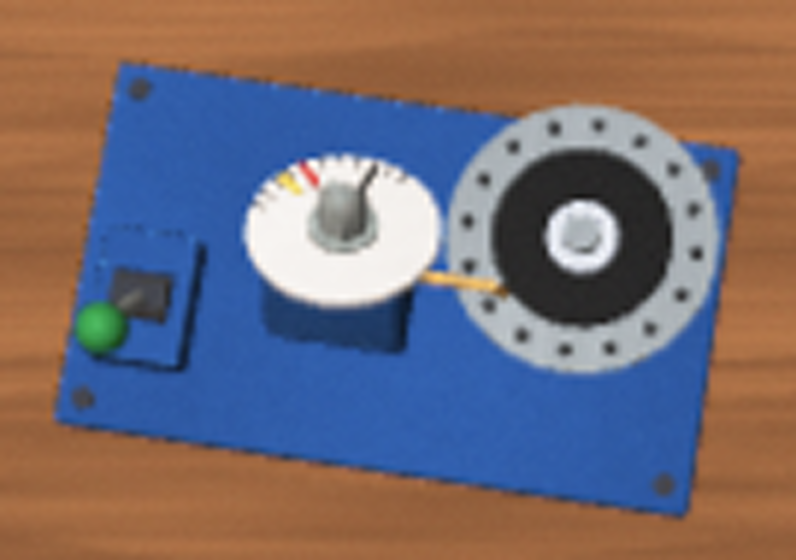

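View pics/toporg.png

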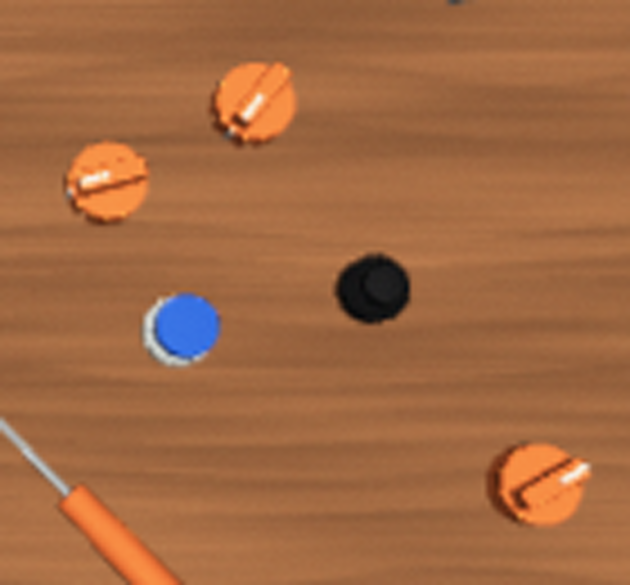

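```bash
cat > b.py <<'E'
from h import *
z=np.load('top0.npz');im,d=z['im'],z['d'];P=cloud(d,dict(camera_matrix=z['K'],extrinsics=z['T']))
hsv=cv2.cvtColor(im,cv2.COLOR_RGB2HSV)
for u,v in [(314,186),(347,168),(410,253)]:
    w=(np.abs(np.mgrid[:384,:512][1]-u)<16)&(np.abs(np.mgrid[:384,:512][0]-v)<16)
    sk=w&(P[...,2]>.026)&(P[...,2]<.037); bar=w&(P[...,2]>.050)&(P[...,2]<.062)
    wh=w&(hsv[...,1]<110)&(hsv[...,2]>215)&(P[...,2]>.045)
    al=w&(P[...,2]>.026)
    c,r=cv2.minEnclosingCircle(P[al][:,:2].astype(np.float32)*1000)
    rb=cv2.minAreaRect(P[bar][:,:2].astype(np.float32)*1000)
    print((u,v),'circ',np.round(c,1),round(r,1),'bar',np.round(rb[0],1),np.round(rb[1],1),round(rb[2],1),'z',np.median(P[bar][:,2]).round(4),'r',np.hypot(*rb[0]),'white',P[wh].mean(0).round(4),wh.sum())
    q=P[wh].mean(0)[:2]*1000-np.array(rb[0]);print(' ang',np.arctan2(q[1],q[0]))
# dial
th=-0.1488;G=np.array([[np.cos(th),-np.sin(th),0],[np.sin(th),np.cos(th),0],[0,0,1]]);o=np.array([.5671,.1317,0])
Q=(P-o)@G
a=np.radians(30);zz=np.array([np.sin(a),0,np.cos(a)]);xx=np.array([np.cos(a),0,-np.sin(a)]);yy=np.array([0,1,0])
S=np.array([.010,0,.105])
L=np.stack([(Q-S)@xx,(Q-S)@yy,(Q-S)@zz],-1)
T=z['T'];K=z['K']
v,u=np.mgrid[:384,:512]
ray=np.stack([(u-K[0,2])/K[0,0],(v-K[1,2])/K[1,1],np.ones(u.shape)],-1)@T[:3,:3].T@G
C=(T[:3,3]-o)@G
t=((S-C)@zz)/(ray@zz)
H=C+ray*t[...,None]-S; hx,hy=H@xx,H@yy
w=(np.hypot(hx,hy)<.047)&(np.hypot(hx,hy)>.022)
for nm,m in [('red',((hsv[...,0]<8)|(hsv[...,0]>172))&(hsv[...,1]>90)),('yel',(hsv[...,0]>18)&(hsv[...,0]<35)&(hsv[...,1]>90)),('blk',(hsv[...,2]<130)),('shaft',None)]:
    if m is None: continue
    mm=m&w; print(nm,mm.sum(), list(zip(np.arctan2(hy,hx)[mm].round(2),np.hypot(hx,hy)[mm].round(3)))[:14], np.arctan2(hy,hx)[mm].mean())
wd=w&(hsv[...,1]<40)&(hsv[...,2]>180);print('dial local z',np.median(L[wd],0))
dm=(hsv[...,1]<60)&(hsv[...,2]>150)&(np.hypot(hx,hy)<.06);p=np.c_[hx[dm],hy[dm]].astype(np.float32)*1000;print('dial circle',cv2.minEnclosingCircle(p),cv2.fitEllipse(cv2.convexHull(p)))
g=(hsv[...,0]>45)&(hsv[...,0]<80)&(hsv[...,1]>150);ms=g&(np.hypot(u-177,v-190)<15);print('ball gauge frame',np.median(Q[ms],0),np.max(Q[ms],0),np.min(Q[ms],0))
E
python3 b.py
```

```text
(314, 186) circ [458.1 -83.9] 146.2 bar [ 554.8 -154.6] [14.4 44.9] 13.9 z 0.0565 r 575.977905836809 white [ 0.5508 -0.1434  0.0581] 11
 ang 1.9163769886982562
(347, 168) circ [ 479.9 -139.6] 198.5 bar [ 609.4 -256.5] [13.8 45.5] 49.5 z 0.0569 r 661.1725823422427 white [ 0.5994 -0.249   0.0574] 9
 ang 2.498215543681377
(410, 253) circ [ 342.8 -230.3] 229.2 bar [ 350.7 -434.1] [13.9 45.7] 30.5 z 0.0559 r 558.0263874444049 white [ 0.3569 -0.4477  0.0574] 10
 ang -1.146844164449461
red 5 [(np.float64(0.69), np.float64(0.043)), (np.float64(0.67), np.float64(0.038)), (np.float64(0.72), np.float64(0.035)), (np.float64(0.65), np.float64(0.033)), (np.float64(0.7), np.float64(0.03))] 0.6856444342135946
yel 8 [(np.float64(0.9), np.float64(0.045)), (np.float64(1.01), np.float64(0.044)), (np.float64(0.97), np.float64(0.042)), (np.float64(0.91), np.float64(0.04)), (np.float64(1.04), np.float64(0.039)), (np.float64(0.98), np.float64(0.037)), (np.float64(0.92), np.float64(0.035)), (np.float64(1.01), np.float64(0.032))] 0.968214963861453
blk 7 [(np.float64(0.65), np.float64(0.047)), (np.float64(-0.18), np.float64(0.041)), (np.float64(-0.14), np.float64(0.036)), (np.float64(-0.22), np.float64(0.037)), (np.float64(-0.18), np.float64(0.032)), (np.float64(-0.14), np.float64(0.027)), (np.float64(-0.19), np.float64(0.024))] -0.058370420116321424
dial local z [-0.00588435 -0.00211445 -0.00153413]
dial circle ((-2.376317262649536, -6.77089262008667), 54.206607818603516) ((-2.1450562477111816, -5.707828044891357), (97.50209045410156, 107.79888916015625), 15.034887313842773)
ball gauge frame [-0.06136541  0.10646196  0.11907191] [-0.05102833  0.11721643  0.12495729] [-0.0704636   0.09679357  0.10913591]
```

```bash
cat >> h.py <<'E'
def wheel_T(pos,Rw):  return pos,Rw
def tool_R(Rw,flip):
    # tool y along -wheel z ; tool x along +-wheel y
    s=1 if flip else -1
    y=-Rw[:,2]; x=s*Rw[:,1]; return np.stack([x,y,np.cross(x,y)],1)
def quat(M): return R.from_matrix(M).as_quat()
TH=-0.1488; O=np.array([.5671,.1317,0])
Rg=R.from_euler('z',TH).as_matrix()
Rd=Rg@R.from_euler('y',np.pi/6).as_matrix()
SEAT=O+Rg@np.array([.010,0,.105])
def seatR(a): return Rd@R.from_euler('z',a).as_matrix()
E
python3 - <<'E'
from h import *
print(R.from_quat(arm.current_orientation()).as_matrix().round(2))
W=np.array([.6094,-.2565,0]);yaw=2.435
for f in (0,1):
    Rw=R.from_euler('z',yaw).as_matrix()
    for h in (.034,.12): 
        q=arm.solve_ik(W+Rw[:,2]*h,quat(tool_R(Rw,f)));print(f,'pick',h,None if q is None else np.round(q,2))
    for a in (-.18,.5,1.2):
        for h in (.034,.064,.10):
            M=seatR(a);q=arm.solve_ik(SEAT+M[:,2]*h,quat(tool_R(M,f)));print(f,a,h,None if q is None else np.round(q,2))
E
```

```text
[[ 0.4  -0.    0.92]
 [-0.92  0.    0.4 ]
 [-0.   -1.    0.  ]]
0 pick 0.034 [-0.49  0.64  0.06  1.    0.    0.21]
0 pick 0.12 [-0.49  0.59  0.2   1.19  0.    0.21]
0 -0.18 0.034 [ 0.05  1.14  1.17  2.11  0.1  -2.79]
0 -0.18 0.064 None
0 -0.18 0.1 None
0 0.5 0.034 [0.05 1.14 1.17 2.11 0.1  2.82]
0 0.5 0.064 None
0 0.5 0.1 None
0 1.2 0.034 [0.05 1.14 1.17 2.11 0.1  2.12]
0 1.2 0.064 None
0 1.2 0.1 None
1 pick 0.034 [-0.49  0.64  0.06  1.    0.   -2.93]
1 pick 0.12 [-0.49  0.59  0.2   1.19  0.   -2.93]
1 -0.18 0.034 [0.05 1.14 1.17 2.11 0.1  0.35]
1 -0.18 0.064 None
1 -0.18 0.1 None
1 0.5 0.034 [ 0.05  1.14  1.17  2.11  0.1  -0.33]
1 0.5 0.064 None
1 0.5 0.1 None
1 1.2 0.034 [ 0.05  1.14  1.17  2.11  0.1  -1.03]
1 1.2 0.064 None
1 1.2 0.1 None
```

```bash
cat >> h.py <<'E'
def tool_pose(pos,Rw,dl,flip,up=0.):
    """tool pose holding the wheel (origin pos, rot Rw), tool back leaning dl to wheel -x; up = lift of wheel along own z"""
    s=1 if flip else -1
    b=np.cos(dl)*Rw[:,2]-np.sin(dl)*Rw[:,0]
    y=-b; x=s*Rw[:,1]
    M=np.stack([x,y,np.cross(x,y)],1)
    h=.034+.012*abs(np.sin(dl)); xo=.0095*np.sin(dl)
    return pos+Rw[:,0]*xo+Rw[:,2]*(h+up),quat(M)
E
python3 - <<'E'
from h import *
W=np.array([.6094,-.2565,0]);yaw=2.435
Rw=R.from_euler('z',yaw).as_matrix()
for f in (0,1):
  for dd in range(0,46,5):
    dl=np.radians(dd)
    p=[(h,arm.solve_ik(*tool_pose(W,Rw,dl,f,h))) for h in (0,.04,.08)]
    s=[(h,arm.solve_ik(*tool_pose(SEAT,seatR(-.18),dl,f,h))) for h in (0,.015,.03,.045,.06)]
    t=[(h,arm.solve_ik(*tool_pose(SEAT,seatR(h),dl,f,0))) for h in (0,.3,.6,.9,1.2,1.3)]
    fm=lambda l:''.join('.' if q is None else 'Y' for _,q in l)
    print(f,dd,fm(p),fm(s),fm(t),[None if l[0][1] is None else np.round(l[0][1],2) for l in (p,s)])
E
```

```text
0 0 YYY Y.... YYYYYY [array([-0.49,  0.64,  0.06,  1.  ,  0.  ,  0.21]), array([ 0.05,  1.14,  1.17,  2.11,  0.1 , -2.79])]
0 5 YYY YYY.. YYYYYY [array([-0.5 ,  0.72,  0.21,  1.15,  0.02,  0.2 ]), array([ 0.06,  0.98,  0.87,  1.89,  0.07, -2.77])]
0 10 YYY YYYYY YYYYYY [array([-0.51,  0.8 ,  0.36,  1.3 ,  0.03,  0.19]), array([ 0.08,  0.86,  0.68,  1.73,  0.05, -2.75])]
0 15 YYY YYYYY YYYYYY [array([-0.52,  0.9 ,  0.54,  1.46,  0.05,  0.18]), array([ 0.09,  0.76,  0.52,  1.59,  0.02, -2.73])]
0 20 YYY YYYYY YYYYYY [array([-0.53,  1.02,  0.75,  1.64,  0.06,  0.17]), array([ 0.11,  0.67,  0.38,  1.46, -0.01, -2.72])]
0 25 Y.. YYYYY YYYYYY [array([-0.53,  1.18,  1.06,  1.88,  0.07,  0.16]), array([ 0.13,  0.59,  0.25,  1.34, -0.05, -2.7 ])]
0 30 ... YYYYY YYYYYY [None, array([ 0.15,  0.52,  0.13,  1.21, -0.08, -2.69])]
0 35 ... YYYYY YYYYYY [None, array([ 0.17,  0.45,  0.01,  1.09, -0.12, -2.67])]
0 40 ... YYYYY YYYYYY [None, array([ 0.19,  0.38, -0.1 ,  0.97, -0.16, -2.66])]
0 45 ... YYYYY YYYYYY [None, array([ 0.22,  0.32, -0.21,  0.85, -0.21, -2.65])]
1 0 YYY Y.... YYYYYY [array([-0.
[... 311 characters left out ...]
05, 0.39])]
1 15 YYY YYYYY YYYYYY [array([-0.52,  0.9 ,  0.54,  1.46,  0.05, -2.96]), array([0.09, 0.76, 0.52, 1.59, 0.02, 0.41])]
1 20 YYY YYYYY YYYYYY [array([-0.53,  1.02,  0.75,  1.64,  0.06, -2.97]), array([ 0.11,  0.67,  0.38,  1.46, -0.01,  0.43])]
1 25 Y.. YYYYY YYYYYY [array([-0.53,  1.18,  1.06,  1.88,  0.07, -2.98]), array([ 0.13,  0.59,  0.25,  1.34, -0.05,  0.44])]
1 30 ... YYYYY YYYYYY [None, array([ 0.15,  0.52,  0.13,  1.21, -0.08,  0.46])]
1 35 ... YYYYY YYYYYY [None, array([ 0.17,  0.45,  0.01,  1.09, -0.12,  0.47])]
1 40 ... YYYYY YYYYYY [None, array([ 0.19,  0.38, -0.1 ,  0.97, -0.16,  0.48])]
1 45 ... YYYYY YYYYYY [None, array([ 0.22,  0.32, -0.21,  0.85, -0.21,  0.49])]
```

Run:
```python
from h import *
dl=np.radians(15)
for up in (.06,.08,.10,.12): 
    p,q=tool_pose(SEAT,seatR(-.18),dl,1,up); print(up,p.round(3),arm.solve_ik(p,q) is not None)
p,q=tool_pose(SEAT,seatR(-.18),dl,1,.08)
arm.command_gripper(0.7)
q0=arm.current_qpos();print(np.round(q0,2))
q1=arm.solve_ik(p,q);print(np.round(q1,2))
arm.move_joints(q1)
m=arm.camera_model('wrist');im,d=arm.grab_frame('wrist');save('w1',im)
np.savez('w1.npz',im=im,d=d,K=m['camera_matrix'],T=m['extrinsics'])
print(arm.current_clock(),arm.current_ee_pos(),p)
```

```text
0.06 [0.627 0.122 0.188] True
0.08 [0.637 0.121 0.205] True
0.1 [0.647 0.119 0.223] False
0.12 [0.657 0.118 0.24 ] False
[-1.27  0.38  0.08  1.27 -0.    1.46]
[0.08 0.92 1.   1.92 0.01 0.4 ]
3.3083 [0.6371168  0.119575   0.20539717] [0.63690194 0.12079102 0.20520709]
```

View pics/w1.png

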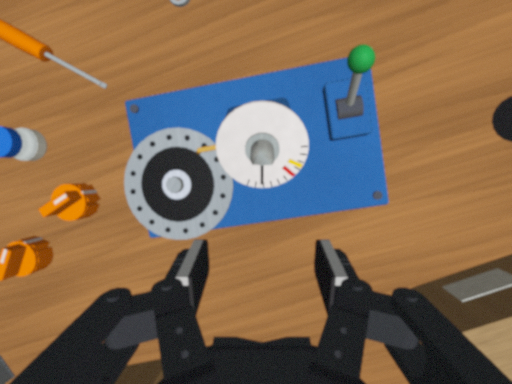

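```bash
cat > c.py <<'E'
from h import *
def dial(f,n):
    z=np.load(f);im,d=z['im'],z['d'];hsv=cv2.cvtColor(im,cv2.COLOR_RGB2HSV)
    T=z['T'];K=z['K'];v,u=np.mgrid[:384,:512]
    ray=np.stack([(u-K[0,2])/K[0,0],(v-K[1,2])/K[1,1],np.ones(u.shape)],-1)@T[:3,:3].T
    P=cloud(d,dict(camera_matrix=K,extrinsics=T))
    C=T[:3,3]
    def plane(h):
        o=SEAT+Rd[:,2]*h; t=((o-C)@Rd[:,2])/(ray@Rd[:,2]); H=C+ray*t[...,None]-o; return H@Rd[:,0],H@Rd[:,1]
    hx,hy=plane(0);r=np.hypot(hx,hy);an=np.arctan2(hy,hx)
    dm=(hsv[...,1]<70)&(hsv[...,2]>150)&(r<.06)
    c,_=cv2.findContours(dm.astype(np.uint8),cv2.RETR_EXTERNAL,cv2.CHAIN_APPROX_NONE);c=max(c,key=cv2.contourArea)[:,0]
    p=np.c_[hx[c[:,1],c[:,0]],hy[c[:,1],c[:,0]]].astype(np.float32)*1000
    print(n,'dial ellipse in shoulder plane mm',cv2.fitEllipse(p))
    dial_in=(hsv[...,1]<40)&(hsv[...,2]>190)&(r<.045)&(r>.02)
    L=(P-SEAT)@Rd; print('dial depth z',np.median(L[dial_in][:,2]))
    w=(r<.047)&(r>.024)
    for nm,m in [('red',((hsv[...,0]<8)|(hsv[...,0]>172))&(hsv[...,1]>120)),('yel',(hsv[...,0]>18)&(hsv[...,0]<35)&(hsv[...,1]>120)),('blk',(hsv[...,2]<120)&(r<.036))]:
        mm=m&w; print(nm,mm.sum(),'x,y mm',(np.array([hx[mm].mean(),hy[mm].mean()])*1000).round(1),'ang',an[mm].mean().round(3) if mm.any() else '')
    # shaft end by depth
    se=(L[...,2]>.021)&(np.hypot(L[...,0],L[...,1])<.02)
    print('shaft end',se.sum(),(np.median(L[se],0)*1000).round(1),(L[se].min(0)*1000).round(1),(L[se].max(0)*1000).round(1))
if __name__=='__main__':
    dial('top0.npz','top');dial('w1.npz','wrist');dial('side0.npz','side')
    z=np.load('w1.npz');save('w1c',cv2.resize(z['im'][85:205,195:335],None,fx=5,fy=5,interpolation=cv2.INTER_CUBIC))
E
python3 c.py
```

```text
top dial ellipse in shoulder plane mm ((-3.6723837852478027, -4.23503303527832), (91.72254943847656, 102.09807586669922), 28.922996520996094)
dial depth z -0.0015342588861531725
red 3 x,y mm [30.  23.8] ang 0.668
yel 4 x,y mm [21.4 30.9] ang 0.967
blk 2 x,y mm [29.5 -4.9] ang -0.162
shaft end 34 [-5.6  0.4 25.6] [-12.   -9.2  21.4] [ 5.5 11.5 28.9]
wrist dial ellipse in shoulder plane mm ((-0.9081401824951172, -3.780733823776245), (92.68584442138672, 108.1957015991211), 20.082124710083008)
dial depth z -0.0033076244026677666
red 26 x,y mm [30.  24.3] ang 0.683
yel 36 x,y mm [21.9 32.7] ang 0.98
blk 9 x,y mm [28.8 -4.2] ang -0.143
shaft end 300 [-2.8  1.6 24.4] [-11.5 -10.   21. ] [ 6.7 11.4 26.3]
side dial ellipse in shoulder plane mm ((-5.672800064086914, -0.906761646270752), (87.66209411621094, 111.48426818847656), 50.754974365234375)
dial depth z -0.0023450963683394974
red 2 x,y mm [29.  25.3] ang 0.719
yel 5 x,y mm [20.9 32.4] ang 0.995
blk 3 x,y mm [ 23.2 -15.2] ang -0.586
shaft end 26 [-6.2  0.6 24.3] [-12.6  -9.   21. ] [ 6.4  9.2 27.7]
```

View pics/w1c.png

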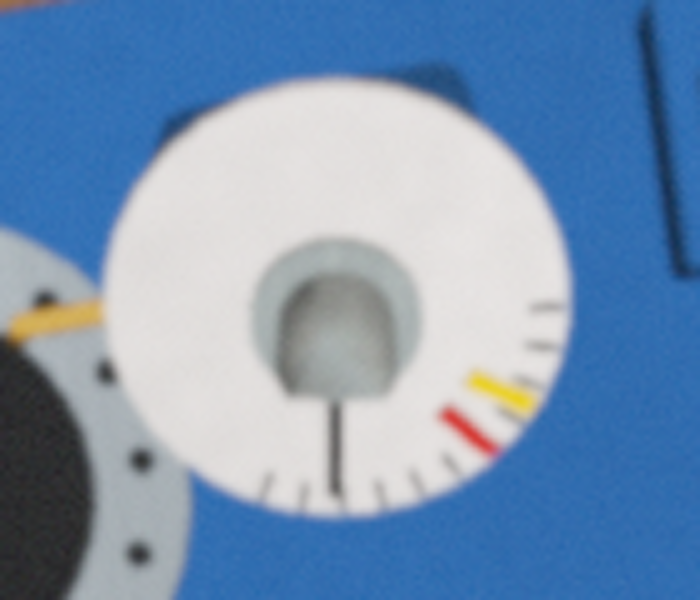

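Run:
```python
from h import *
for f in ('w1','top0','side0'):
    z=np.load(f+'.npz');im,d=z['im'],z['d'];hsv=cv2.cvtColor(im,cv2.COLOR_RGB2HSV)
    T=z['T'];K=z['K'];C=T[:3,3]
    m=((hsv[...,1]<60)&(hsv[...,2]>185)).astype(np.uint8)
    uv=K@(np.linalg.inv(T)@np.r_[SEAT,1])[:3];uv=uv[:2]/uv[2]
    n,l,s,c=cv2.connectedComponentsWithStats(m)
    ctr,_=cv2.findContours(m,cv2.RETR_EXTERNAL,cv2.CHAIN_APPROX_NONE)
    k=max([q for q in ctr if np.hypot(*(q[:,0].mean(0)-uv))<25],key=cv2.contourArea);k=cv2.convexHull(k)[:,0].astype(float)
    ray=np.c_[(k[:,0]-K[0,2])/K[0,0],(k[:,1]-K[1,2])/K[1,1],np.ones(len(k))]@T[:3,:3].T
    for h in (0,-.002):
        o=SEAT+Rd[:,2]*h;t=((o-C)@Rd[:,2])/(ray@Rd[:,2]);H=(C+ray*t[:,None]-o)@Rd
        A=np.c_[2*H[:,:2],np.ones(len(H))];x=np.linalg.lstsq(A,(H[:,:2]**2).sum(1),rcond=None)[0]
        print(f,h,len(k),'centre mm',(x[:2]*1e3).round(2),'r',np.sqrt(x[2]+x[0]**2+x[1]**2)*1e3, 'res',np.std(np.hypot(*(H[:,:2]-x[:2]).T))*1e3)
```

```text
w1 0 42 centre mm [-1.02  0.85] r 47.99036717779078 res 0.3074496402491479
w1 -0.002 42 centre mm [-0.11  0.69] r 48.3567592964517 res 0.30979692641712725
top0 0 21 centre mm [-2.53 -0.09] r 48.01375653385713 res 0.4945067264322961
top0 -0.002 21 centre mm [-0.78  0.31] r 48.12869124650964 res 0.4956904702717766
side0 0 16 centre mm [-6.95  2.9 ] r 48.10099372394558 res 2.3808379217238635
side0 -0.002 16 centre mm [-2.76  0.77] r 48.31897508952435 res 2.3916272684965625
```

```bash
echo 'SEAT=SEAT+Rd@np.array([-.0003,.0006,0])' >> h.py
python3 - <<'E'
from h import *
dl=np.radians(15)
W=np.array([.6094,-.2565,0]);Rw=R.from_euler('z',2.435).as_matrix()
p,q=tool_pose(W,Rw,dl,1,.075)
arm.move_joints(arm.solve_ik(p,q))
m=arm.camera_model('wrist');im,d=arm.grab_frame('wrist');save('w2',im)
np.savez('w2.npz',im=im,d=d,K=m['camera_matrix'],T=m['extrinsics'])
print(arm.current_clock(),arm.current_ee_pos(),p)
K,T=m['camera_matrix'],m['extrinsics']
P=cloud(d,m);near=np.hypot(P[...,0]-W[0],P[...,1]-W[1])<.045
bar=near&(P[...,2]>.052)&(P[...,2]<.060);al=near&(P[...,2]>.027)&(P[...,2]<.06)
print('bar',bar.sum(),cv2.minAreaRect(P[bar][:,:2].astype(np.float32)*1000),np.median(P[bar][:,2]))
print('all',cv2.minEnclosingCircle(P[al][:,:2].astype(np.float32)*1000))
hsv=cv2.cvtColor(im,cv2.COLOR_RGB2HSV);wh=near&(hsv[...,1]<100)&(hsv[...,2]>200)&(P[...,2]>.045)
pts=P[wh][:,:2];print('white',wh.sum(),pts.mean(0))
mu=pts.mean(0);_,_,vt=np.linalg.svd(pts-mu);print('line dir',np.arctan2(*vt[0][::-1]))
v,u=np.nonzero(al);cu,cv_=int(u.mean()),int(v.mean());print(cu,cv_)
save('w2c',cv2.resize(im[max(0,cv_-60):cv_+60,max(0,cu-70):cu+70],None,fx=5,fy=5,interpolation=cv2.INTER_CUBIC))
E
```

```text
6.175 [ 0.60771353 -0.25455755  0.11218151] [ 0.6075299  -0.25490365  0.11210583]
bar 791 ((609.3684692382812, -257.57977294921875), (13.797009468078613, 46.402122497558594), 50.7625732421875) 0.055476093286733336
all ((609.382080078125, -257.3912048339844), 26.633941650390625)
white 116 [ 0.60817385 -0.2488332 ]
line dir 0.024782922456366815
263 165
```

View pics/w2.png

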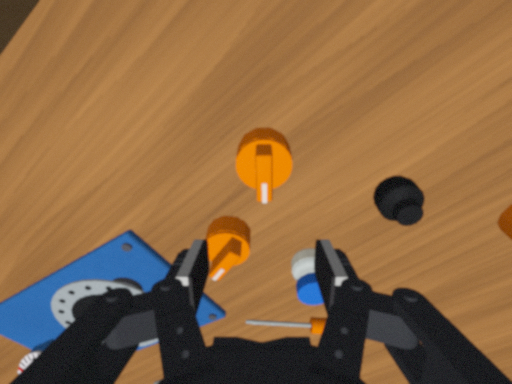

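View pics/w2c.png

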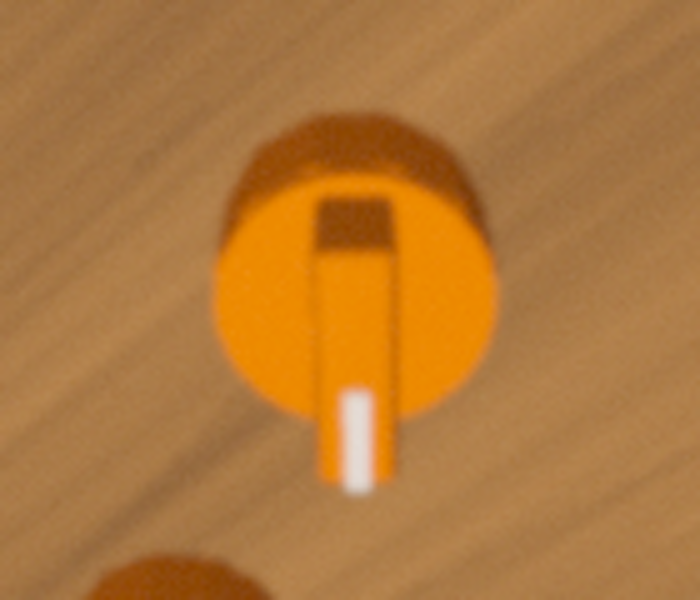

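```bash
cat >> h.py <<'E'
W=np.array([.6094,-.2573,0]);YAW=2.45;DL=np.radians(15)
def st(): print('t',round(arm.current_clock(),2),'p',np.round(arm.current_ee_pos(),4),'F',np.round(arm.current_force(),1),'M',np.round(arm.current_torque(),2),'g',round(arm.current_grip_width(),3),'q',np.round(arm.current_qpos(),3))
E
python3 - <<'E'
from h import *
Rw=R.from_euler('z',YAW).as_matrix()
arm.command_gripper(0.6)
p,q=tool_pose(W,Rw,DL,1,0)
st()
print(arm.move_straight(p,q,v=.08,threshold=15));st()
arm.command_gripper(0.0,f_grip=60);st()
m=arm.camera_model('wrist');im,d=arm.grab_frame('wrist');save('w3',im)
P=cloud(d,m)
E
```

```text
t 6.42 p [ 0.6076 -0.2547  0.1121] F [ 0.2 -0.6 -0.4] M [-0.16 -0.24 -0.04] g 0.597 q [-0.518  0.885  0.695  1.638  0.048 -2.96 ]
False
t 7.52 p [ 0.6079 -0.256   0.0378] F [-0.2 -0.   0.1] M [-0.16 -0.15  0.  ] g 0.599 q [-0.518  0.906  0.546  1.467  0.045 -2.974]
t 8.05 p [ 0.6075 -0.2557  0.0371] F [-0.3 -0.1  0.1] M [-0.19 -0.18  0.01] g -0.0 q [-0.518  0.906  0.545  1.467  0.045 -2.974]
```

View pics/w3.png

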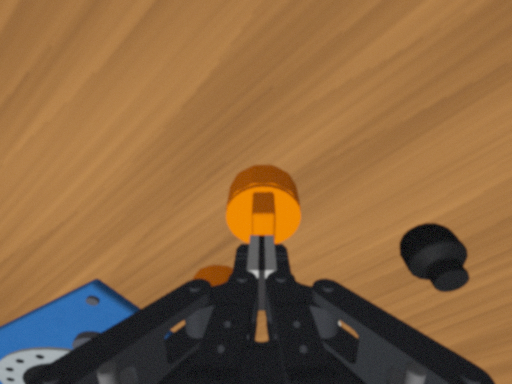

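Run:
```python
from h import *
m=arm.camera_model('wrist');im,d=arm.grab_frame('wrist');np.savez('w3.npz',im=im,d=d,K=m['camera_matrix'],T=m['extrinsics'])
P=cloud(d,m);tp=np.array(arm.current_ee_pos());M=R.from_quat(arm.current_orientation()).as_matrix()
print(M.round(3))
K,T=np.array(m['camera_matrix']),np.array(m['extrinsics'])
for p in (tp,tp-M[:,1]*.019):
    x=K@(np.linalg.inv(T)@np.r_[p,1])[:3];print((x[:2]/x[2]).round(1),x[2])
for v in range(170,345,8): print(v,im[v,262],d[v,262].round(3),'world',P[v,262].round(3),'tool',((P[v,262]-tp)@M*1000).round(1))
near=np.hypot(P[...,0]-W[0],P[...,1]-W[1])<.06
hsv=cv2.cvtColor(im,cv2.COLOR_RGB2HSV);o=near&(hsv[...,0]<20)&(hsv[...,1]>230)
al=o&(P[...,2]>.027)&(P[...,2]<.035);print(al.sum(),P[al].min(0),P[al].max(0));bar=o&(P[...,2]>.05);print(bar.sum(),P[bar].min(0),P[bar].max(0))
for n in ('top','side'):
    i,dd=arm.grab_frame(n);save(n+'1',i)
    save(n+'1c',cv2.resize(i[110:260,270:430] if n=='top' else i[80:230,210:370],None,fx=4,fy=4))
```

```text
[[-0.638 -0.199  0.744]
 [-0.77   0.165 -0.616]
 [ 0.    -0.966 -0.259]]
[262.7 226.4] 0.18886536139536825
[262.8 239.8] 0.1708682658588675
170 [143  72  21] 0.196 world [ 0.63  -0.273  0.01 ] tool [-0.5 19.2 34.6]
178 [142  72  13] 0.187 world [ 0.63  -0.273  0.02 ] tool [-0.5  8.7 31.7]
186 [192 101   0] 0.179 world [ 0.63  -0.273  0.031] tool [-0.5 -1.1 29.1]
194 [144  75  16] 0.176 world [ 0.628 -0.272  0.036] tool [-0.5 -5.2 25.1]
202 [144  74  18] 0.169 world [ 0.628 -0.272  0.044] tool [ -0.5 -13.5  22.8]
210 [144  73   9] 0.163 world [ 0.627 -0.271  0.051] tool [ -0.6 -20.3  20.3]
218 [236 137   0] 0.16 world [ 0.625 -0.27   0.056] tool [ -0.6 -24.5  17.1]
226 [237 139   0] 0.164 world [ 0.62  -0.266  0.056] tool [ -0.5 -22.5  11. ]
234 [210 118   5] 0.168 world [ 0.615 -0.262  0.055] tool [ -0.5 -20.3   4.6]
242 [22 27 23] 0.147 world [ 0.624 -0.268  0.074] tool [ -0.6 -40.9  10.5]
250 [30 29 31] 0.138 world [ 0.626 -0.27   0.082] tool [ -0.6 -49.6  10.8]
258 [22 16 29] 0.131 world [ 0.628 -0.272  0.09 ] tool [ -0.6 -57.6  11.2]
266 [30 29 30] 0.125 world [ 0.629 -0.272  0.0
[... 224 characters left out ...]
101] tool [ -0.6 -66.6   0.1]
298 [64 63 66] 0.128 world [ 0.618 -0.263  0.102] tool [ -0.6 -66.   -4.7]
306 [65 64 65] 0.127 world [ 0.615 -0.262  0.104] tool [ -0.6 -67.5  -7.9]
314 [159 112  67] 0.308 world [ 0.485 -0.154 -0.   ] tool [-1.000e-01  7.730e+01 -1.442e+02]
322 [167 119  69] 0.317 world [ 0.473 -0.144 -0.   ] tool [-1.000e-01  8.160e+01 -1.595e+02]
330 [164 117  68] 0.325 world [ 0.461 -0.134  0.   ] tool [-1.000e-01  8.500e+01 -1.745e+02]
338 [175 127  75] 0.336 world [ 0.446 -0.122 -0.001] tool [  -0.    90.6 -192.3]
2335 [ 0.58363704 -0.2836913   0.0270208 ] [ 0.63548312 -0.23215731  0.03497768]
588 [ 0.61049812 -0.27707233  0.05005328] [ 0.64839672 -0.25366583  0.10515095]
```

View pics/side1c.png

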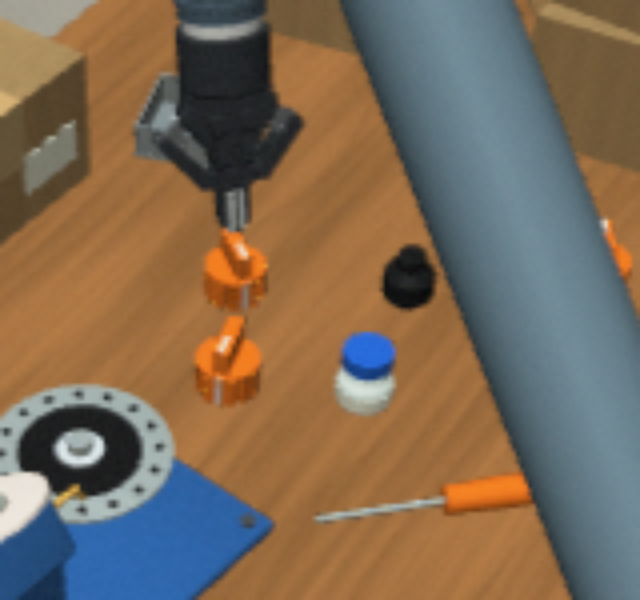

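View pics/top1c.png

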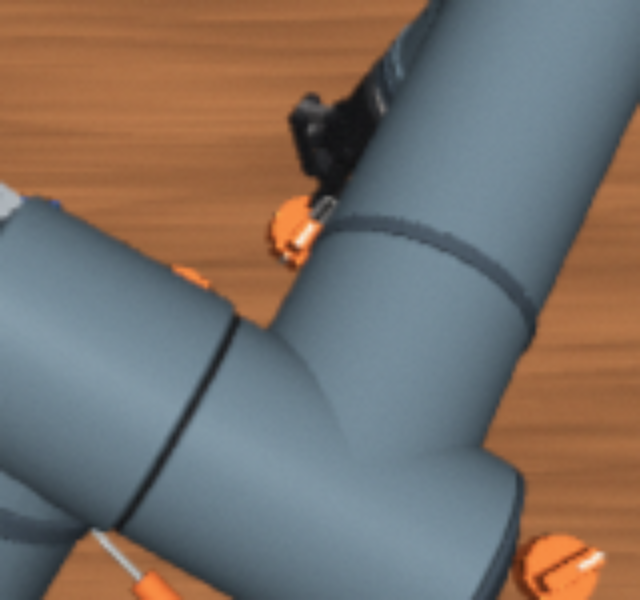

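Run:
```python
from h import *
z=np.load('w3.npz');save('w3c',cv2.resize(z['im'][160:300,190:340],None,fx=5,fy=4.3*1,interpolation=cv2.INTER_CUBIC))
st()
```

```text
t 8.25 p [ 0.6075 -0.2557  0.0371] F [-0.1  0.8  0.6] M [-0.09 -0.13  0.02] g 0.001 q [-0.518  0.906  0.545  1.467  0.045 -2.974]
```

View pics/w3c.png

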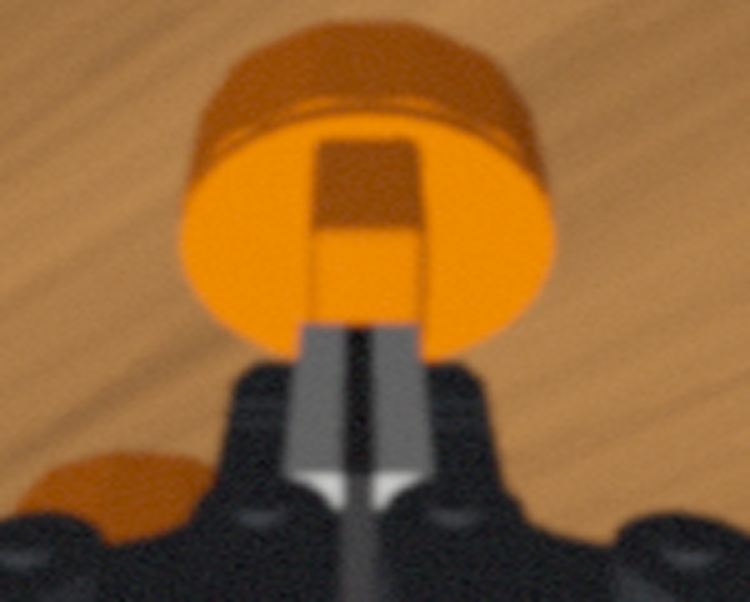

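Run:
```python
from h import *
z=np.load('w3.npz');m=dict(camera_matrix=z['K'],extrinsics=z['T']);P=cloud(z['d'],m)
tp=np.array(arm.current_ee_pos());M=R.from_quat(arm.current_orientation()).as_matrix()
L=(P-tp)@M*1000
for u in (250,254,258,262,266,270,274):
    print(u,[(v,L[v,u].round(0).tolist()) for v in (230,234,237,240,244,250,258,264)])
```

```text
250 [(230, [-9.0, 8.0, -7.0]), (234, [-9.0, 10.0, -11.0]), (237, [-7.0, -36.0, 11.0]), (240, [-7.0, -38.0, 10.0]), (244, [-7.0, -45.0, 11.0]), (250, [-7.0, -49.0, 11.0]), (258, [-6.0, -57.0, 11.0]), (264, [-6.0, -62.0, 11.0])]
254 [(230, [-5.0, -21.0, 7.0]), (234, [-5.0, -20.0, 4.0]), (237, [-5.0, -35.0, 11.0]), (240, [-5.0, -40.0, 11.0]), (244, [-5.0, -43.0, 11.0]), (250, [-5.0, -50.0, 11.0]), (258, [-4.0, -57.0, 11.0]), (264, [-4.0, -63.0, 11.0])]
258 [(230, [-3.0, -22.0, 8.0]), (234, [-3.0, -21.0, 5.0]), (237, [-3.0, -36.0, 11.0]), (240, [-3.0, -39.0, 11.0]), (244, [-3.0, -44.0, 11.0]), (250, [-3.0, -49.0, 10.0]), (258, [-2.0, -57.0, 11.0]), (264, [-2.0, -61.0, 10.0])]
262 [(230, [-1.0, -21.0, 7.0]), (234, [-1.0, -20.0, 5.0]), (237, [-1.0, -36.0, 11.0]), (240, [-1.0, -38.0, 10.0]), (244, [-1.0, -43.0, 11.0]), (250, [-1.0, -50.0, 11.0]), (258, [-1.0, -58.0, 11.0]), (264, [-1.0, -62.0, 11.0])]
266 [(230, [2.0, -21.0, 8.0]), (234, [2.0, -21.0, 5.0]), (237, [2.0, -35.0, 10.0]), (240, [2.0, -40.0, 11.0]), (244, [2.0, -43.0, 11.0]), (250, [1.0, -50.0, 11.0]), (258, [1.0, -58.0, 11.0]), (264, [1.0, -61.0, 10.0])]
270 [(230, [4.0, -22.0, 8.0]), (234, [4.0, -22.0, 5.0]), (237, [4.0, -35.0, 11.0]), (240, [4.0, -39.0, 11.0]), (244, [4.0, -44.0, 11.0]), (250, [3.0, -50.0, 11.0]), (258, [3.0, -57.0, 11.0]), (264, [3.0, -63.0, 12.0])]
274 [(230, [7.0, -21.0, 8.0]), (234, [7.0, -20.0, 5.0]), (237, [7.0, -18.0, 1.0]), (240, [7.0, -18.0, -1.0]), (244, [6.0, -43.0, 11.0]), (250, [5.0, -50.0, 11.0]), (258, [5.0, -57.0, 11.0]), (264, [5.0, -62.0, 11.0])]
```

Run:
```python
from h import *
z=np.load('w2.npz');m=dict(camera_matrix=z['K'],extrinsics=z['T']);P=cloud(z['d'],m)
Rw=R.from_euler('z',2.435).as_matrix();p,q=tool_pose(np.array([.6094,-.2565,0]),Rw,DL,1,.075)
tp=np.array([0.60771353,-0.25455755,0.11218151]);M=R.from_quat(q).as_matrix()
L=(P-tp)@M*1000
for v in (236,240,244,250,258,266,274): print(v,[L[v,u].round(0).tolist() for u in (185,192,198,204,318,324,330)])
z=np.load('wrist0.npz');m=dict(camera_matrix=z['K'],extrinsics=z['T']);P=cloud(z['d'],m)
T=z['T'];M=np.array([[.399,0,.917],[-.917,0,.399],[0,-1,0]]);L=(P-np.array([.229,-.527,.202]))@M*1000
for v in (244,250,258,266,274): print(v,[L[v,u].round(0).tolist() for u in (160,170,178,345,352,360)])
```

```text
236 [[-96.0, 137.0, -79.0], [-87.0, 138.0, -80.0], [-80.0, 138.0, -79.0], [-72.0, 137.0, -79.0], [70.0, 138.0, -79.0], [77.0, 139.0, -80.0], [85.0, 139.0, -79.0]]
240 [[-97.0, 139.0, -86.0], [-88.0, 140.0, -86.0], [-35.0, -39.0, 11.0], [-32.0, -39.0, 11.0], [29.0, -39.0, 11.0], [33.0, -39.0, 11.0], [85.0, 139.0, -85.0]]
244 [[-98.0, 140.0, -92.0], [-37.0, -44.0, 11.0], [-34.0, -44.0, 11.0], [-31.0, -44.0, 11.0], [29.0, -41.0, 9.0], [32.0, -44.0, 11.0], [35.0, -43.0, 10.0]]
250 [[-41.0, -43.0, 7.0], [-35.0, -50.0, 11.0], [-32.0, -50.0, 11.0], [-31.0, -45.0, 8.0], [29.0, -42.0, 6.0], [30.0, -50.0, 11.0], [33.0, -49.0, 11.0]]
258 [[-37.0, -57.0, 11.0], [-34.0, -57.0, 11.0], [-31.0, -58.0, 11.0], [-30.0, -47.0, 4.0], [29.0, -43.0, 2.0], [29.0, -56.0, 10.0], [32.0, -57.0, 11.0]]
266 [[-35.0, -64.0, 11.0], [-32.0, -64.0, 11.0], [-31.0, -59.0, 7.0], [-31.0, -47.0, -0.0], [29.0, -45.0, -2.0], [29.0, -57.0, 7.0], [30.0, -64.0, 11.0]]
274 [[-34.0, -69.0, 10.0], [-30.0, -71.0, 11.0], [-31.0, -60.0, 4.0], [-31.0, -49.0, -4.0], [29.0, -46.0, -6.0], [29.0, -58.0, 3.0], [29.0, -67.0, 9.0]]
244 [[-155.0, 202.0, -124.0], [-140.0, 203.0, -125.0], [-128.0, 202.0, -124.0], [81.0, 72.0, -52.0], [88.0, 72.0, -52.0], [96.0, 73.0, -52.0]]
250 [[-156.0, 202.0, -135.0], [-47.0, -49.0, 12.0], [-43.0, -47.0, 11.0], [42.0, -45.0, 10.0], [44.0, -49.0, 12.0], [48.0, -49.0, 12.0]]
258 [[-49.0, -57.0, 12.0], [-44.0, -56.0, 12.0], [-43.0, -48.0, 6.0], [42.0, -46.0, 6.0], [42.0, -56.0, 12.0], [46.0, -56.0, 12.0]]
266 [[-47.0, -63.0, 12.0], [-44.0, -59.0, 9.0], [-43.0, -49.0, 3.0], [42.0, -48.0, 3.0], [42.0, -58.0, 8.0], [43.0, -63.0, 12.0]]
274 [[-45.0, -69.0, 12.0], [-43.0, -62.0, 7.0], [-44.0, -49.0, -2.0], [42.0, -49.0, -2.0], [41.0, -60.0, 6.0], [42.0, -68.0, 11.0]]
```

```bash
cat >> h.py <<'E'
TIP=.035  # finger tips seen this far behind the reported TCP
def tool_pose(pos,Rw,dl,flip,up=0.,extra=0.):
    s=1 if flip else -1
    b=np.cos(dl)*Rw[:,2]-np.sin(dl)*Rw[:,0]
    y=-b; x=s*Rw[:,1]
    M=np.stack([x,y,np.cross(x,y)],1)
    h=.034+.012*abs(np.sin(dl)); xo=.0095*np.sin(dl)
    return pos+Rw[:,0]*xo+Rw[:,2]*(h+up)+y*(TIP-extra),quat(M)
E
python3 - <<'E'
from h import *
Rw=R.from_euler('z',YAW).as_matrix()
for f in (0,1):
  for dd in (-10,0,5,10,15,20):
    dl=np.radians(dd)
    p=[(h,arm.solve_ik(*tool_pose(W,Rw,dl,f,h))) for h in (0,.04,.08)]
    s=[(h,arm.solve_ik(*tool_pose(SEAT,seatR(-.18),dl,f,h))) for h in (0,.015,.03,.045,.06)]
    t=[(h,arm.solve_ik(*tool_pose(SEAT,seatR(h),dl,f,0))) for h in (0,.3,.6,.9,1.2,1.3)]
    fm=lambda l:''.join('.' if q is None else 'Y' for _,q in l)
    print(f,dd,fm(p),fm(s),fm(t),[None if l is None or l[1] is None else np.round(l[1],2) for l in (p[0],s[0],s[-1],t[-1])])
E
```

```text
0 -10 YYY ..... ...... [array([-0.48,  0.55, -0.22,  0.64, -0.04,  0.21]), None, None, None]
0 0 YYY YYY.. YYYYYY [array([-0.5 ,  0.67,  0.02,  0.92,  0.  ,  0.2 ]), array([ 0.06,  1.03,  0.85,  1.91,  0.1 , -2.78]), None, array([0.06, 1.03, 0.85, 1.91, 0.1 , 2.02])]
0 5 YYY YYYYY YYYYYY [array([-0.5 ,  0.74,  0.15,  1.07,  0.02,  0.19]), array([ 0.07,  0.93,  0.68,  1.76,  0.08, -2.76]), array([ 0.06,  1.07,  1.11,  2.05,  0.07, -2.77]), array([0.03, 0.97, 0.74, 1.82, 0.17, 2.  ])]
0 10 YYY YYYYY YYYYYY [array([-0.51,  0.82,  0.29,  1.22,  0.03,  0.18]), array([ 0.08,  0.83,  0.53,  1.62,  0.05, -2.75]), array([ 0.07,  0.92,  0.85,  1.85,  0.05, -2.76]), array([-0.01,  0.92,  0.64,  1.74,  0.23,  1.98])]
0 15 YYY YYYYY YYYYYY [array([-0.52,  0.9 ,  0.45,  1.37,  0.05,  0.17]), array([ 0.1 ,  0.75,  0.4 ,  1.5 ,  0.02, -2.73]), array([ 0.09,  0.82,  0.67,  1.69,  0.02, -2.74]), array([-0.04,  0.87,  0.55,  1.67,  0.3 ,  1.95])]
0 20 YYY YYYYY YYYYYY [array([-0.52,  1.  ,  0.63,  1.54,  0.06,  0.16]), array([ 0.11,  0.67,  0.28,  1.37, -0.01, -2.72]), array([ 0.1 ,  0.73,  0.52,  1.55
[... 507 characters left out ...]
 0.03,  0.97,  0.74,  1.82,  0.17, -1.14])]
1 10 YYY YYYYY YYYYYY [array([-0.51,  0.82,  0.29,  1.22,  0.03, -2.96]), array([0.08, 0.83, 0.53, 1.62, 0.05, 0.39]), array([0.07, 0.92, 0.85, 1.85, 0.05, 0.39]), array([-0.01,  0.92,  0.64,  1.74,  0.23, -1.17])]
1 15 YYY YYYYY YYYYYY [array([-0.52,  0.9 ,  0.45,  1.37,  0.05, -2.97]), array([0.1 , 0.75, 0.4 , 1.5 , 0.02, 0.41]), array([0.09, 0.82, 0.67, 1.69, 0.02, 0.4 ]), array([-0.04,  0.87,  0.55,  1.67,  0.3 , -1.19])]
1 20 YYY YYYYY YYYYYY [array([-0.52,  1.  ,  0.63,  1.54,  0.06, -2.98]), array([ 0.11,  0.67,  0.28,  1.37, -0.01,  0.43]), array([ 0.1 ,  0.73,  0.52,  1.55, -0.02,  0.42]), array([-0.07,  0.83,  0.46,  1.61,  0.37, -1.21])]
```

```bash
echo 'DL=np.radians(10)' >> h.py
python3 - <<'E'
from h import *
Rw=R.from_euler('z',YAW).as_matrix()
arm.command_gripper(0.6)
p,q=tool_pose(W,Rw,DL,1,.03)
arm.move_straight(p,q,v=.1);st()
p,q=tool_pose(W,Rw,DL,1,0.0)
print(arm.move_straight(p,q,v=.06,threshold=12));st()
arm.command_gripper(0.0,f_grip=60);st()
m=arm.camera_model('wrist');im,d=arm.grab_frame('wrist');save('w4',im);np.savez('w4.npz',im=im,d=d,K=m['camera_matrix'],T=m['extrinsics'])
E
```

```text
t 9.12 p [ 0.6027 -0.2517  0.0324] F [-0.   0.7  0.6] M [-0.09 -0.16 -0.02] g 0.602 q [-0.509  0.795  0.334  1.284  0.032 -2.962]
False
t 9.77 p [ 0.6033 -0.2523  0.0014] F [ 1.3  0.  -0.1] M [-0.08 -0.13  0.02] g 0.598 q [-0.509  0.817  0.295  1.221  0.032 -2.962]
t 10.19 p [ 0.6043 -0.2535  0.0038] F [-1.  -0.5  6.7] M [-0.17  0.27  0.08] g 0.152 q [-0.51   0.814  0.297  1.222  0.03  -2.962]
```

View pics/w4.png

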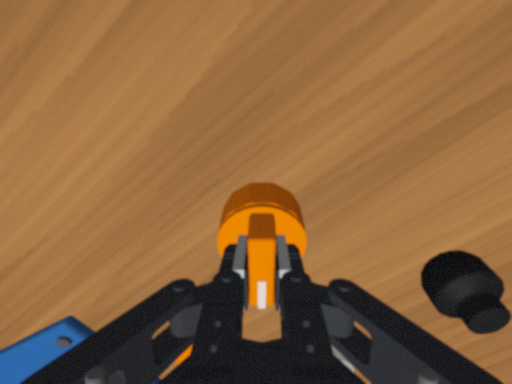

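```bash
cat >> h.py <<'E'
def tmat(p,M): T=np.eye(4);T[:3,:3]=M;T[:3,3]=p;return T
def cur(): return tmat(np.array(arm.current_ee_pos()),R.from_quat(arm.current_orientation()).as_matrix())
def goal(Tw):
    T=Tw@np.linalg.inv(np.load('rel.npy')); return T[:3,3],quat(T[:3,:3])
def wheel_now(): 
    T=np.linalg.inv(tmat(SEAT,Rd))@cur()@np.load('rel.npy')
    e=R.from_matrix(T[:3,:3]).as_rotvec(); return (T[:3,3]*1e3).round(1),e.round(3)
def seatT(a,up=0,dx=0,dy=0): return tmat(SEAT+Rd@np.array([dx,dy,up]),seatR(a))
E
python3 - <<'E'
from h import *
T=cur();x=T[:3,0].copy();x[2]=0;x/=np.linalg.norm(x) # wheel +y
z=np.array([0,0,1.]);Rw=np.stack([np.cross(x,z),x,z],1)
Tw=tmat(W+ x*((T[:3,3]-W)@x),Rw)
print('wheel',Tw.round(4).tolist())
np.save('rel.npy',np.linalg.inv(T)@Tw)
p,q=T[:3,3]+[0,0,.09],quat(T[:3,:3])
arm.move_straight(p,q,v=.15);st()
g=goal(seatT(-.18,.06));qq=arm.solve_ik(*g);print(np.round(qq,2))
for u in (.04,.02,0): print(arm.solve_ik(*goal(seatT(-.18,u))) is not None)
arm.move_joints(qq);st();print(wheel_now())
for n in ('top','side','wrist'):
    m=arm.camera_model(n);im,d=arm.grab_frame(n);save(n+'5',im);np.savez(n+'5.npz',im=im,d=d,K=m['camera_matrix'],T=m['extrinsics'])
    if n!='wrist':
        c=(np.array([218,170]) if n=='top' else np.array([208,205]));save(n+'5c',cv2.resize(im[c[1]-60:c[1]+60,c[0]-70:c[0]+70],None,fx=5,fy=5,interpolation=cv2.INTER_CUBIC))
E
```

```text
wheel [[-0.7701, -0.6379, 0.0, 0.6092], [0.6379, -0.7701, 0.0, -0.2576], [0.0, 0.0, 1.0, 0.0], [0.0, 0.0, 0.0, 1.0]]
t 11.01 p [ 0.6038 -0.2531  0.0927] F [-0.4  0.3 -1.5] M [-0.1  -0.15 -0.03] g 0.15 q [-0.51   0.766  0.437  1.412  0.031 -2.962]
[0.07 0.93 0.86 1.86 0.05 0.39]
True
True
True
t 13.82 p [0.6136 0.1238 0.1572] F [ 0.6 -1.2 -1.4] M [-0.03 -0.41  0.  ] g 0.151 q [0.072 0.929 0.865 1.859 0.047 0.385]
(array([ 0.2, -0.3, 60. ]), array([ 0.  ,  0.  , -0.18]))
```

View pics/side5c.png

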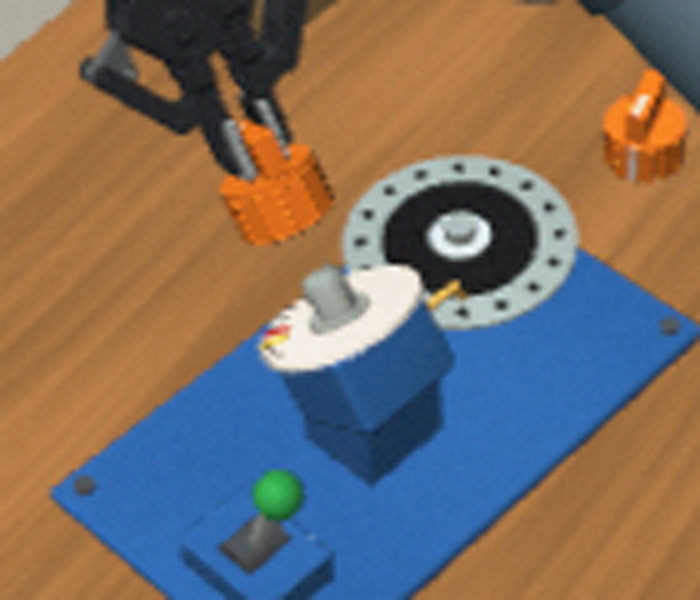

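View pics/wrist5.png

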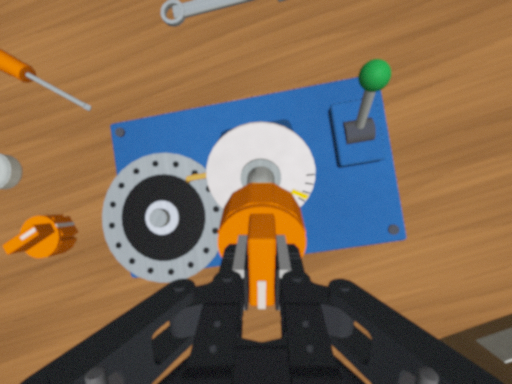

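View pics/top5c.png

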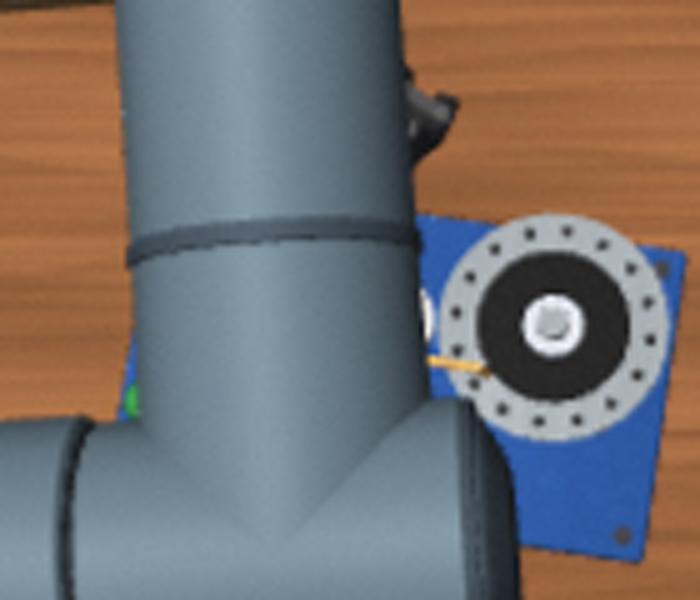

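Run:
```python
from h import *
from scipy.optimize import least_squares
for n in ('side','wrist'):
    z=np.load(n+'5.npz');im,d=z['im'],z['d'];P=cloud(d,dict(camera_matrix=z['K'],extrinsics=z['T']))
    hsv=cv2.cvtColor(im,cv2.COLOR_RGB2HSV);L=(P-SEAT)@Rd*1e3
    m=(hsv[...,0]<20)&(hsv[...,1]>190)&(np.hypot(L[...,0],L[...,1])<45)&(L[...,2]>50)&(L[...,2]<130)
    p=L[m];print(n,m.sum(),p.min(0).round(1),p.max(0).round(1))
    s=p[(p[:,2]>64)&(p[:,2]<86)]
    s=s[np.hypot(s[:,0],s[:,1])>18]
    f=least_squares(lambda c:np.hypot(s[:,0]-c[0]-c[2]*(s[:,2]-75),s[:,1]-c[1]-c[3]*(s[:,2]-75))-26,[0,0,0,0],loss='soft_l1');print(' axis centre mm,tilt',len(s),f.x.round(3),np.std(f.fun))
    # shaft cylinder / end
    h=(hsv[...,1]<60)&(np.hypot(L[...,0],L[...,1])<16)&(L[...,2]>4)&(L[...,2]<18)
    t=L[h]
    if len(t)>8:
        f=least_squares(lambda c:np.hypot(t[:,0]-c[0],t[:,1]-c[1])-12,[0,0],loss='soft_l1');print(' shaft',len(t),f.x.round(2),np.std(f.fun))
z=np.load('w1.npz')
for f_ in ('w1','side0','top0'):
    z=np.load(f_+'.npz');im,d=z['im'],z['d'];P=cloud(d,dict(camera_matrix=z['K'],extrinsics=z['T']));hsv=cv2.cvtColor(im,cv2.COLOR_RGB2HSV);L=(P-SEAT)@Rd*1e3
    h=(hsv[...,1]<60)&(np.hypot(L[...,0],L[...,1])<16)&(L[...,2]>4)&(L[...,2]<18)&(L[...,0]<4);t=L[h]
    f=least_squares(lambda c:np.hypot(t[:,0]-c[0],t[:,1]-c[1])-12,[0,0],loss='soft_l1');print(f_,' shaft',len(t),f.x.round(2),np.std(f.fun))
```

```text
side 322 [-29.2 -23.   60.6] [ 22.   26.7 121.5]
 axis centre mm,tilt 152 [-0.076 -0.56  -0.029  0.017] 1.6076123803311368
 shaft 41 [ 1.33 -1.1 ] 1.4221047349604947
wrist 5486 [-27.2 -24.   62.8] [ 22.7  26.2 122.9]
 axis centre mm,tilt 1195 [-0.26   1.201 -0.004 -0.004] 0.34588733594580584
 shaft 193 [0.47 0.31] 0.22278939201477582
w1  shaft 126 [0.45 0.47] 0.225154615435145
side0  shaft 39 [ 0.7  -1.42] 1.4232960423621943
top0  shaft 28 [0.38 0.05] 1.5129770496450872
```

```bash
echo 'DX,DY=.0008,-.0008' >> h.py
python3 - <<'E'
from h import *
for u,v,th in ((.03,.08,10),(.018,.04,12),(.008,.04,12),(-.002,.03,12)):
    r=arm.move_straight(*goal(seatT(-.18,u,DX,DY)),v=v,threshold=th);print(u,r,wheel_now());st()
    if r: break
for n in ('side','wrist'):
    m=arm.camera_model(n);im,d=arm.grab_frame(n);save(n+'6',im);np.savez(n+'6.npz',im=im,d=d,K=m['camera_matrix'],T=m['extrinsics'])
    if n=='side': save('side6c',cv2.resize(im[145:265,138:278],None,fx=5,fy=5,interpolation=cv2.INTER_CUBIC))
E
```

```text
0.03 False (array([ 0.5, -0.9, 30.2]), array([-0.  ,  0.  , -0.18]))
t 14.5 p [0.5992 0.1254 0.1312] F [-0.6  0.7 -1.5] M [-0.09 -0.41  0.02] g 0.148 q [0.076 0.874 0.688 1.738 0.048 0.388]
0.018 False (array([ 0.8, -0.8, 18.2]), array([-0.  , -0.  , -0.18]))
t 14.95 p [0.5934 0.1264 0.1207] F [ 0.1  0.3 -0.4] M [ 0.01 -0.38  0.02] g 0.148 q [0.078 0.858 0.628 1.694 0.049 0.39 ]
0.008 False (array([ 0.7, -0.8,  8. ]), array([-0.  ,  0.  , -0.18]))
t 15.35 p [0.5883 0.1271 0.1119] F [-0.2 -0.5 -0.4] M [-0.02 -0.42 -0.03] g 0.147 q [0.079 0.846 0.582 1.66  0.049 0.391]
-0.002 True (array([ 1.5, -0.7, -0. ]), array([ 0.001, -0.003, -0.18 ]))
t 15.69 p [0.5851 0.1278 0.1045] F [ 1.1 -0.4  4.3] M [-0.07 -0.16  0.01] g 0.148 q [0.081 0.835 0.543 1.629 0.05  0.393]
```

View pics/side6c.png

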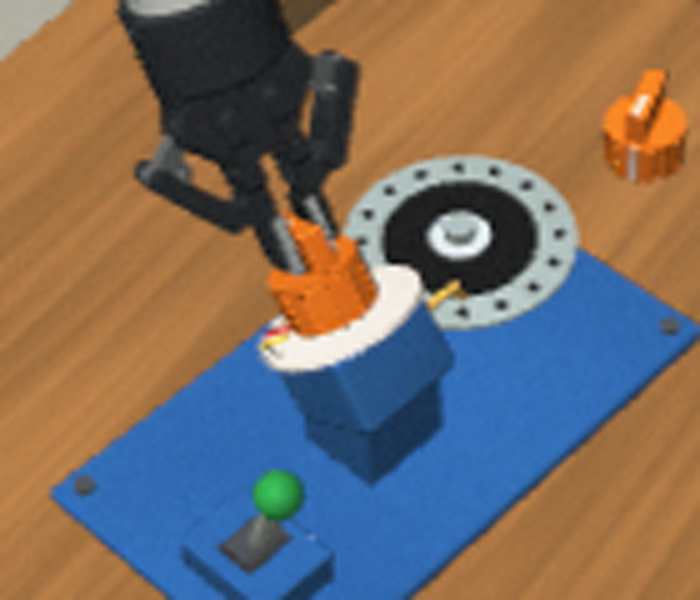

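View pics/wrist6.png

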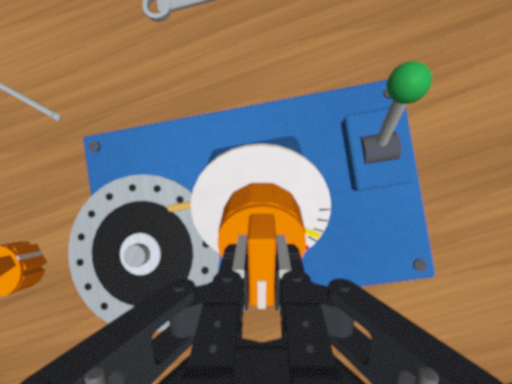

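```bash
cat >> h.py <<'E'
def turn(a0,a1,up=-.001,step=.25):
    n=int(np.ceil(abs(a1-a0)/step))
    for a in np.linspace(a0,a1,n+1)[1:]:
        q=arm.solve_ik(*goal(seatT(a,up,DX,DY)))
        arm.move_joints(q)
    print(a1,wheel_now());st()
def shot(n,i,c=None,f=5):
    m=arm.camera_model(n);im,d=arm.grab_frame(n);np.savez(f'{n}{i}.npz',im=im,d=d,K=m['camera_matrix'],T=m['extrinsics'])
    if c is None: save(f'{n}{i}',im)
    else: save(f'{n}{i}',cv2.resize(im[c[1]-40:c[1]+40,c[0]-50:c[0]+50],None,fx=7,fy=7,interpolation=cv2.INTER_CUBIC))
E
python3 - <<'E'
from h import *
arm.move_straight(*goal(seatT(-.18,-.003,DX,DY)),v=.02,threshold=20);print(wheel_now());arm.hold(.4);st()
turn(-.18,.5);shot('side','7a',(205,210))
turn(.5,1.1);shot('side','7',(205,210));shot('wrist','7')
E
```

```text
(array([ 1.6, -0.6, -0.1]), array([ 0.002, -0.006, -0.18 ]))
t 16.44 p [0.5851 0.1278 0.1045] F [ 4.6 -1.   9.9] M [-0.16 -0.12  0.08] g 0.149 q [0.081 0.831 0.537 1.624 0.049 0.393]
0.5 (array([ 1.4, -0.3, -0.1]), array([ 0.   , -0.002,  0.496]))
t 17.47 p [0.5851 0.1323 0.1049] F [ 4.6 -0.1  5.6] M [-0.05 -0.72 -0.08] g 0.15 q [ 0.033  0.823  0.512  1.611  0.147 -0.318]
1.1 (array([ 0.8,  0.2, -0.1]), array([ 1.000e-03, -1.000e-03,  1.096e+00]))
t 18.47 p [0.5827 0.1359 0.1065] F [4.2 1.3 7.5] M [ 0.14 -0.46 -0.1 ] g 0.147 q [-0.     0.886  0.6    1.704  0.216 -0.953]
```

View pics/side7.png

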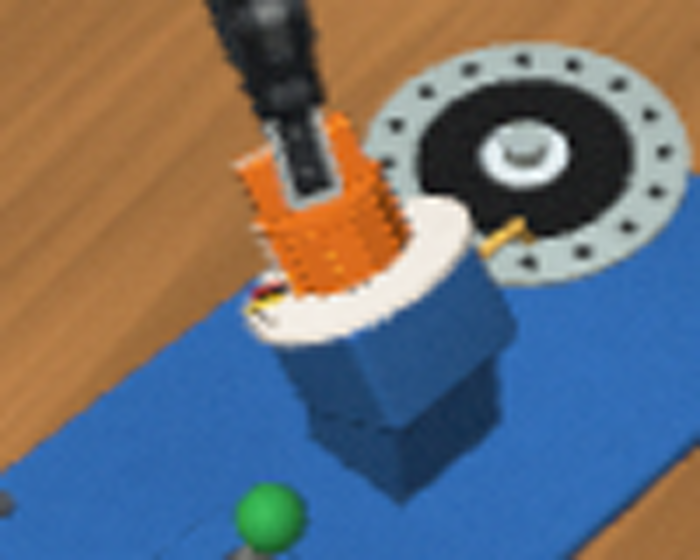

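View pics/wrist7.png

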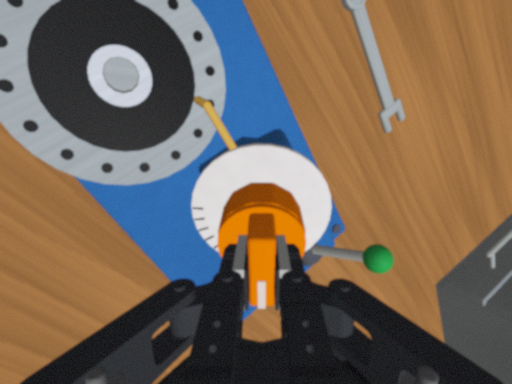

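View pics/side7a.png

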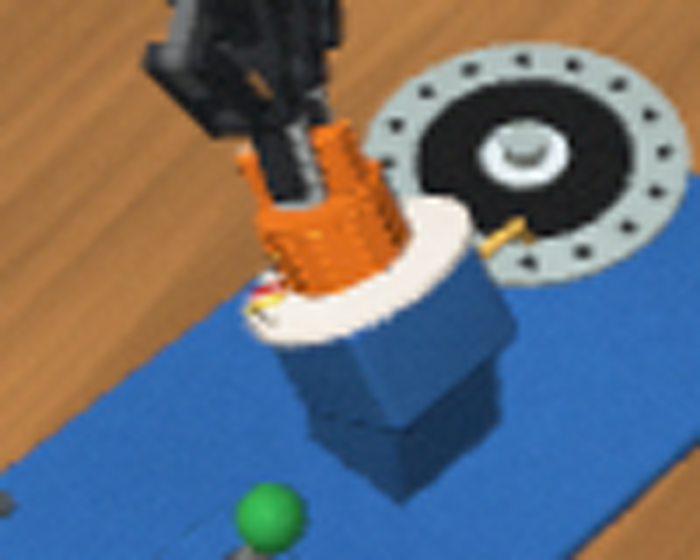

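```bash
cat > nd.py <<'E'
from h import *
import sys
def prof(f):
    z=np.load(f);im=z['im'].astype(float);T=z['T'];K=z['K']
    rr=np.arange(.029,.0415,.0015);out=[]
    A=np.arange(-.4,1.45,.1)
    for a in A:
        p=SEAT+(np.stack([rr*np.cos(a),rr*np.sin(a),0*rr-.0005],1))@Rd.T
        c=(np.c_[p,np.ones(len(p))]@np.linalg.inv(T).T)[:,:3]@K.T;uv=(c[:,:2]/c[:,2:]).astype(np.float32)
        s=cv2.remap(im.astype(np.float32),uv[None,:,0],uv[None,:,1],cv2.INTER_LINEAR)[0]
        out.append(s.mean(0).astype(int).tolist())
    return A.round(2),out
if __name__=='__main__':
    R_=[prof(f) for f in sys.argv[1:]]
    for i,a in enumerate(R_[0][0]): print(a,*[r[1][i] for r in R_])
E
python3 nd.py side0.npz side7a.npz side7.npz
```

```text
-0.4 [151, 157, 150] [222, 109, 29] [219, 107, 29]
-0.3 [144, 150, 141] [223, 113, 31] [217, 105, 28]
-0.2 [126, 130, 122] [226, 113, 30] [213, 103, 29]
-0.1 [181, 177, 166] [217, 106, 28] [212, 102, 27]
-0.0 [220, 212, 200] [209, 102, 26] [214, 103, 26]
0.1 [217, 210, 200] [205, 100, 26] [208, 101, 26]
0.2 [228, 221, 212] [185, 90, 24] [207, 104, 34]
0.3 [211, 204, 194] [164, 87, 36] [207, 127, 72]
0.4 [221, 214, 203] [186, 134, 96] [220, 170, 126]
0.5 [218, 183, 174] [191, 132, 104] [212, 161, 129]
0.6 [211, 136, 127] [192, 107, 83] [177, 116, 99]
0.7 [212, 122, 109] [204, 107, 84] [129, 76, 64]
0.8 [222, 164, 127] [224, 160, 116] [113, 84, 51]
0.9 [227, 191, 116] [232, 194, 113] [166, 140, 65]
1.0 [223, 197, 115] [229, 206, 119] [210, 186, 101]
1.1 [217, 200, 149] [225, 210, 157] [221, 204, 152]
1.2 [221, 210, 186] [228, 219, 195] [226, 216, 192]
1.3 [221, 214, 203] [229, 223, 211] [228, 220, 209]
1.4 [224, 216, 206] [232, 225, 216] [230, 223, 214]
```

```bash
python3 - <<'E'
from h import *
print(arm.solve_ik(*goal(seatT(1.4,-.001,DX,DY))))
turn(1.1,1.4);arm.hold(.2);shot('side','8',(205,210))
E
python3 nd.py side7.npz side8.npz | sed -n 8,20p
```

```text
[-0.01037426  0.94013977  0.67956085  1.77977004  0.23308494 -1.27236077]
1.4 (array([ 0.6,  0.3, -0.1]), array([ 1.000e-03, -1.000e-03,  1.396e+00]))
t 19.12 p [0.581  0.1368 0.1075] F [3.2 0.3 7.4] M [ 0.23 -0.34 -0.14] g 0.148 q [-0.009  0.94   0.682  1.781  0.235 -1.267]
0.3 [207, 127, 72] [175, 128, 93]
0.4 [220, 170, 126] [193, 169, 148]
0.5 [212, 161, 129] [197, 160, 148]
0.6 [177, 116, 99] [196, 124, 114]
0.7 [129, 76, 64] [204, 114, 99]
0.8 [113, 84, 51] [211, 151, 119]
0.9 [166, 140, 65] [175, 141, 96]
1.0 [210, 186, 101] [118, 100, 65]
1.1 [221, 204, 152] [100, 90, 73]
1.2 [226, 216, 192] [146, 138, 129]
1.3 [228, 220, 209] [199, 191, 182]
1.4 [230, 223, 214] [225, 218, 208]
```

View pics/side8.png

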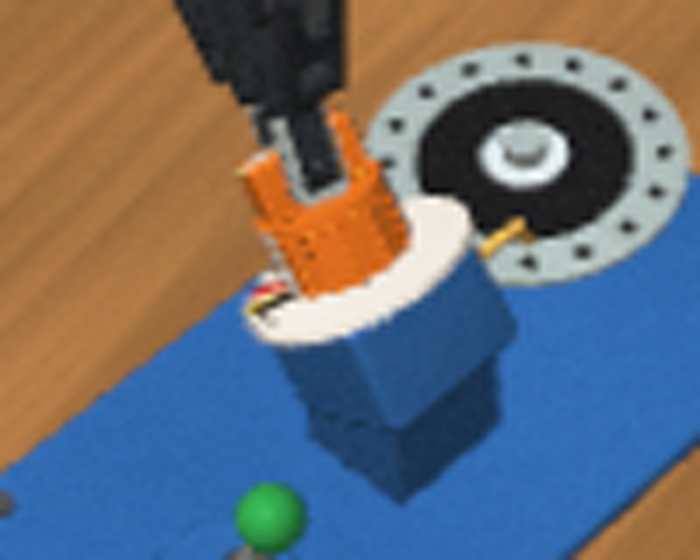

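```bash
python3 - <<'E'
from h import *
turn(1.4,.85);arm.hold(.1);shot('side','9',(205,210))
E
python3 nd.py side8.npz side9.npz | sed -n 8,20p
```

```text
0.85 (array([ 1.1, -0.3, -0.1]), array([-0.001, -0.002,  0.856]))
t 20.27 p [0.5839 0.1343 0.1057] F [ 5.3 -0.   8.7] M [ 0.09 -0.75 -0.23] g 0.148 q [ 0.011  0.852  0.55   1.654  0.191 -0.7  ]
0.3 [175, 128, 93] [201, 108, 45]
0.4 [193, 169, 148] [217, 150, 100]
0.5 [197, 160, 148] [211, 144, 109]
0.6 [196, 124, 114] [177, 107, 85]
0.7 [204, 114, 99] [132, 74, 55]
0.8 [211, 151, 119] [122, 86, 44]
0.9 [175, 141, 96] [171, 141, 60]
1.0 [118, 100, 65] [212, 187, 99]
1.1 [100, 90, 73] [222, 206, 153]
1.2 [146, 138, 129] [227, 218, 194]
1.3 [199, 191, 182] [229, 222, 210]
1.4 [225, 218, 208] [231, 224, 215]
```

View pics/side9.png

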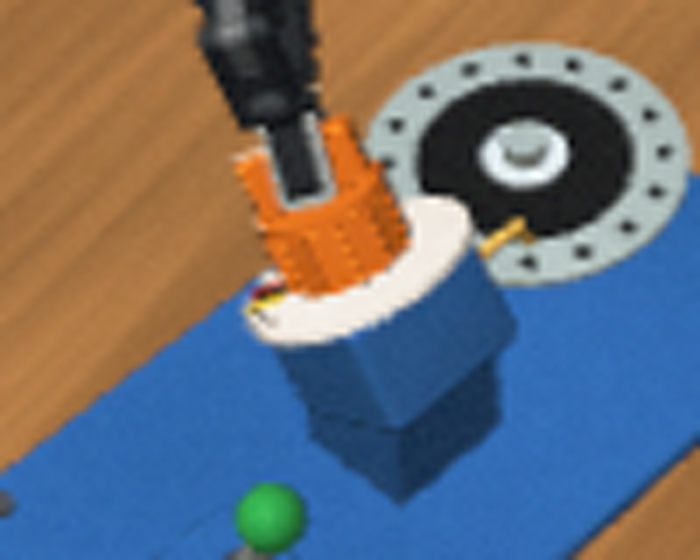

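```bash
cat > nd2.py <<'E'
from h import *
import sys
def cen(f,base='side0.npz'):
    T=None;res=[]
    A=np.arange(.3,1.4,.02);rr=np.arange(.030,.0415,.001)
    def smp(f):
        z=np.load(f);im=z['im'].astype(np.float32);T=z['T'];K=z['K'];o=[]
        for a in A:
            p=SEAT+(np.stack([rr*np.cos(a),rr*np.sin(a),0*rr-.0005],1))@Rd.T
            c=(np.c_[p,np.ones(len(p))]@np.linalg.inv(T).T)[:,:3]@K.T;uv=(c[:,:2]/c[:,2:]).astype(np.float32)
            o.append(cv2.remap(im,uv[None,:,0],uv[None,:,1],cv2.INTER_LINEAR)[0][:,0].mean())
        return np.array(o)
    r=np.clip(1-smp(f)/smp(base),0,1)
    r[A<.45]=0;r=np.where(r>.15,r,0);return (r*A).sum()/r.sum(),r.max()
for f in sys.argv[1:]: print(f,cen(f))
E
python3 nd2.py side7.npz side8.npz side9.npz
python3 - <<'E'
from h import *
turn(.85,.755);arm.hold(.1);shot('side','10',(205,210))
E
python3 nd2.py side10.npz
```

```text
side7.npz (np.float64(0.7707273868293822), np.float32(0.51250744))
side8.npz (np.float64(1.0706510250413006), np.float32(0.5386108))
side9.npz (np.float64(0.764604035479942), np.float32(0.480358))
0.755 (array([ 1.4, -0.4, -0.1]), array([-0.001, -0.002,  0.761]))
t 20.68 p [0.5844 0.1337 0.1054] F [ 5.7 -1.1  7.4] M [-0.03 -0.77 -0.23] g 0.147 q [ 0.016  0.842  0.537  1.64   0.18  -0.599]
side10.npz (np.float64(0.7111090650111141), np.float32(0.46160167))
```

View pics/side10.png

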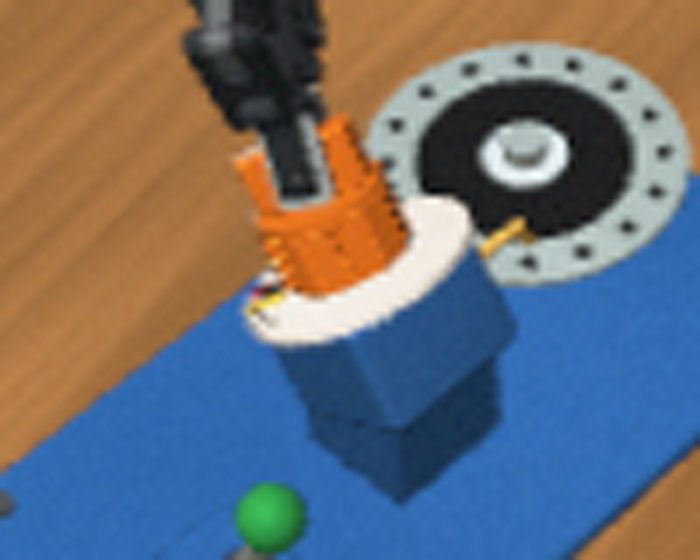

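```bash
python3 - <<'E'
from h import *
turn(.755,.70);arm.hold(.2);shot('side','11',(205,210))
arm.command_gripper(0.45);st()
T=cur();b=-T[:3,1]
arm.move_straight(T[:3,3]+b*.035,v=.1);st()
p=np.array(arm.current_ee_pos())
# retreat further up
arm.move_straight(p+np.array([-.05,0,.07]),v=.15);st()
shot('wrist','12');shot('side','12')
E
python3 nd2.py side11.npz side12.npz
```

```text
0.7 (array([ 1.5, -0.6, -0.1]), array([-0.001, -0.002,  0.706]))
t 21.07 p [0.5846 0.1332 0.1052] F [ 5.3 -0.7  8.7] M [-0.07 -0.77 -0.18] g 0.149 q [ 0.019  0.837  0.53   1.632  0.173 -0.541]
t 21.69 p [0.5828 0.1333 0.1043] F [ 1.8 -0.4  4.2] M [ 0.02 -0.4   0.01] g 0.455 q [ 0.019  0.838  0.527  1.632  0.173 -0.537]
t 22.18 p [0.595  0.1275 0.1355] F [ 1.  -0.1 -0.3] M [-0.18 -0.31 -0.02] g 0.455 q [ 0.011  0.864  0.659  1.739  0.17  -0.543]
t 22.9 p [0.545  0.1274 0.2047] F [0.4 0.6 0.2] M [-0.2  -0.34 -0.  ] g 0.452 q [ 0.012  0.72   0.562  1.785  0.17  -0.542]
side11.npz (np.float64(0.6729980354037323), np.float32(0.4259255))
side12.npz (np.float64(0.6723354364412345), np.float32(0.42639852))
```

View pics/wrist12.png

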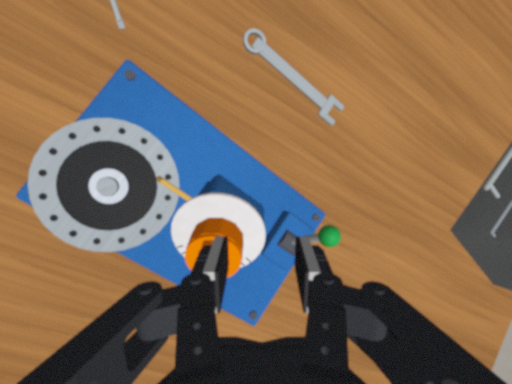

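View pics/side12.png

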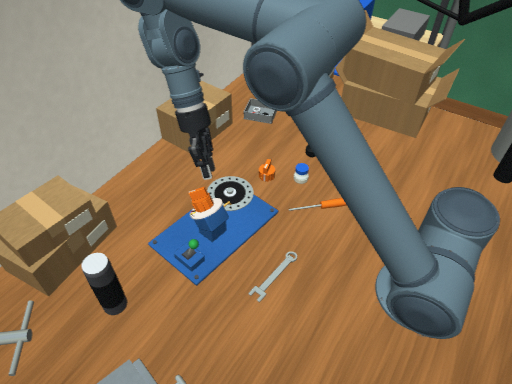

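Run:
```python
from h import *
for f in ('side12','wrist12','top0','side0','w1'):
    z=np.load(f+'.npz');im,d=z['im'],z['d'];K,T=z['K'],z['T'];hsv=cv2.cvtColor(im,cv2.COLOR_RGB2HSV);P=cloud(d,dict(camera_matrix=K,extrinsics=T))
    Q=(P-O)@Rg
    m=(hsv[...,0]>45)&(hsv[...,0]<75)&(hsv[...,1]>120)&(np.hypot(Q[...,0]+.05,Q[...,1]-.107)<.06)
    v,u=np.nonzero(m);c=np.array([(u.min()+u.max())/2,(v.min()+v.max())/2,1]);ray=T[:3,:3]@(np.linalg.inv(K)@c);C=T[:3,3]
    t=(.104-C[2])/ray[2];print(f,m.sum(),c[:2],'ball ctr gauge',((C+t*ray-O)@Rg).round(4))
# wheel home check
from scipy.optimize import least_squares
for n in ('side12','wrist12'):
    z=np.load(n+'.npz');im,d=z['im'],z['d'];P=cloud(d,dict(camera_matrix=z['K'],extrinsics=z['T']))
    hsv=cv2.cvtColor(im,cv2.COLOR_RGB2HSV);L=(P-SEAT)@Rd*1e3
    m=(hsv[...,0]<20)&(hsv[...,1]>190)&(np.hypot(L[...,0],L[...,1])<35)&(L[...,2]>-5)&(L[...,2]<70)
    p=L[m];top=p[np.hypot(p[:,0],p[:,1])<23];top=top[top[:,2]>50];sk=p[(p[:,2]>26)&(p[:,2]<36)&(np.hypot(p[:,0],p[:,1])<24)]
    s=p[(p[:,2]>5)&(p[:,2]<26)&(np.hypot(p[:,0],p[:,1])>20)]
    f=least_squares(lambda c:np.hypot(s[:,0]-c[0],s[:,1]-c[1])-26,[0,0],loss='soft_l1')
    print(n,'bar top z',np.median(top[:,2]) if len(top) else None,'skirt top',np.median(sk[:,2]) if len(sk) else None,'axis',f.x,len(s))
G=lambda x,y,z:O+Rg@np.array([x,y,z])
for s in (1,-1):
    y=np.array([0,0,-1.]);x=s*Rg[:,0];M=np.stack([x,y,np.cross(x,y)],1)
    for gx in (-.115,.0): 
        q=arm.solve_ik(G(gx,.107,.088-TIP),quat(M));print(s,gx,None if q is None else np.round(q,2))
```

```text
side12 69 [193.  243.5] ball ctr gauge [-0.0551  0.1054  0.104 ]
wrist12 347 [329.5 236. ] ball ctr gauge [-0.06    0.1126  0.104 ]
top0 49 [176.5 190. ] ball ctr gauge [-0.0581  0.1106  0.104 ]
side0 68 [193.  243.5] ball ctr gauge [-0.0551  0.1054  0.104 ]
w1 566 [361.5  58.5] ball ctr gauge [-0.061   0.1111  0.104 ]
side12 bar top z 54.95795860306649 skirt top 31.826274040885494 axis [ 1.35288804 -1.11906035] 132
wrist12 bar top z None skirt top 30.797712407563296 axis [0.79281224 0.37322006] 595
1 -0.115 [ 0.38  0.39 -0.31  0.88  0.    2.1 ]
1 0.0 [ 0.29  0.56 -0.02  0.99  0.    2.01]
-1 -0.115 [ 0.38  0.39 -0.31  0.88  0.   -1.04]
-1 0.0 [ 0.29  0.56 -0.02  0.99  0.   -1.14]
```

```bash
cat >> h.py <<'E'
G=lambda x,y,z:O+Rg@np.array([x,y,z])
def vert(s=-1):
    y=np.array([0,0,-1.]);x=s*Rg[:,0];return quat(np.stack([x,y,np.cross(x,y)],1))
E
python3 - <<'E'
from h import *
arm.command_gripper(0.0)
q=arm.solve_ik(G(-.115,.11,.15-TIP),vert());arm.move_joints(q);st()
for n in ('top','side','wrist'): shot(n,'13')
z=np.load('top13.npz');save('top13c',cv2.resize(z['im'][140:215,165:290],None,fx=6,fy=6,interpolation=cv2.INTER_CUBIC))
E
python3 nd2.py side13.npz; python3 -c "
from c import dial
dial('top13.npz','top');dial('wrist13.npz','wrist')"
```

```text
t 24.23 p [0.47   0.2576 0.1157] F [ 0.4  0.  -0.3] M [ 0.02 -0.03  0.02] g -0.002 q [ 0.383  0.339 -0.202  1.028 -0.    -1.038]
side13.npz (np.float64(0.9461303084655536), np.float32(0.8561966))
top dial ellipse in shoulder plane mm ((-4.1715898513793945, -1.5737953186035156), (88.44354248046875, 91.23526000976562), 76.96820068359375)
dial depth z -0.0016690894213369496
red 0 x,y mm [nan nan] ang 
yel 1 x,y mm [24.1 33.8] ang 0.952
blk 0 x,y mm [nan nan] ang 
shaft end 130 [-3.6  3.6 47.2] [-19.3 -18.6  29.3] [17.  19.3 59.9]
wrist dial ellipse in shoulder plane mm ((-19.656009674072266, 13.531312942504883), (62.89020538330078, 85.41881561279297), 123.03352355957031)
dial depth z -0.0032098240996146867
red 12 x,y mm [31.4 28. ] ang 0.728
yel 96 x,y mm [18.3 32.4] ang 1.058
blk 0 x,y mm [nan nan] ang 
shaft end 259 [-13.8   9.4  30.7] [-20.   -4.3  29.9] [-3.1 19.4 31.8]c.py:19: RuntimeWarning: Mean of empty slice.
  mm=m&w; print(nm,mm.sum(),'x,y mm',(np.array([hx[mm].mean(),hy[mm].mean()])*1000).round(1),'ang',an[mm].mean().round(3) if mm.any() else '')
  ret = ret.dtype.type(ret / rcount)
```

View pics/top13c.png

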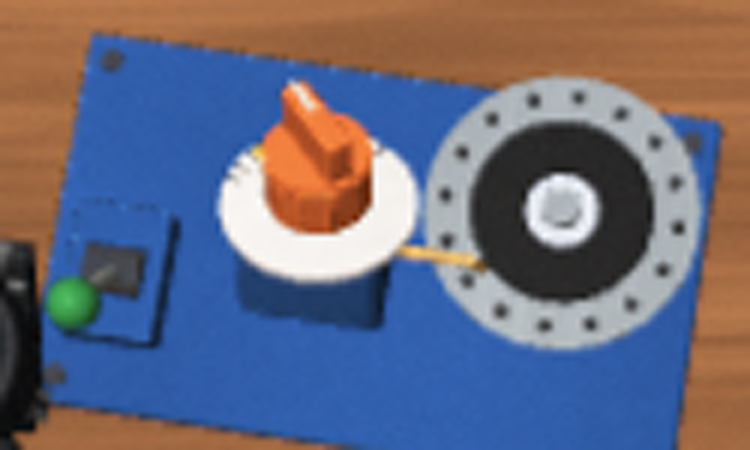

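View pics/wrist13.png

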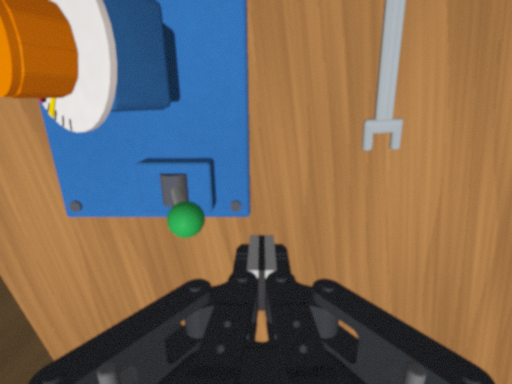

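```bash
python3 - <<'E'
from h import *
for xx in (.09,.06,.04):
    q=arm.solve_ik(G(xx,.12,.17),vert(-1));print(xx,None if q is None else np.round(q,2))
    if q is not None: break
arm.move_joints(q);st()
shot('wrist','14')
z=np.load('wrist14.npz');im=z['im'];K,T=z['K'],z['T']
c=K@(np.linalg.inv(T)@np.r_[SEAT+Rd@np.array([.03,.0235,0]),1])[:3];c=(c[:2]/c[2]).astype(int);print(c)
y0,x0=max(0,c[1]-40),max(0,c[0]-50)
save('wrist14c',cv2.resize(im[y0:y0+80,x0:x0+100],None,fx=7,fy=7,interpolation=cv2.INTER_CUBIC))
E
python3 -c "
from c import dial
dial('wrist14.npz','wrist')"
```

```text
0.09 [ 0.25  0.7   0.53  1.4   0.   -1.17]
t 25.23 p [0.6739 0.2365 0.1693] F [-0.7  0.6 -1. ] M [ 0.01  0.02 -0.03] g 0.002 q [ 0.249  0.702  0.534  1.404  0.    -1.172]
[325  81]
wrist dial ellipse in shoulder plane mm ((-0.21150588989257812, 3.802180290222168), (81.01104736328125, 90.72248840332031), 69.09857177734375)
dial depth z -0.0033232273828584145
red 75 x,y mm [30.3 24.1] ang 0.673
yel 73 x,y mm [22.2 31.4] ang 0.957
blk 10 x,y mm [25.3 23.1] ang 0.74
shaft end 3548 [-3.9  2.5 52. ] [-19.9 -19.7  28. ] [19.4 19.9 58.2]
```

View pics/wrist14c.png

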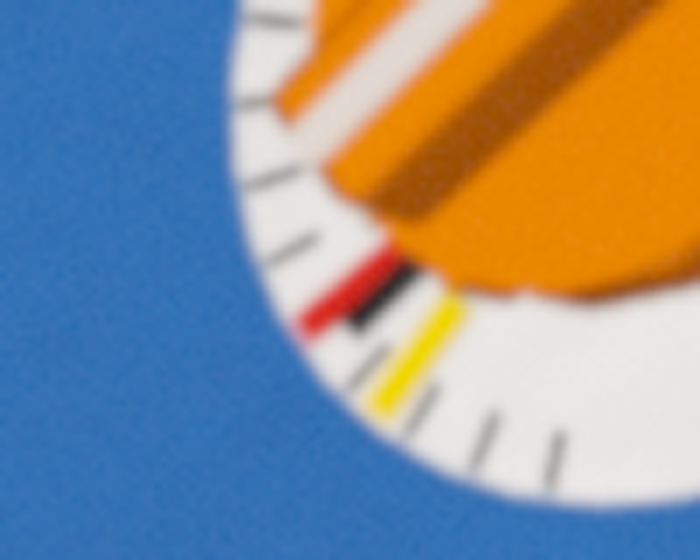

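Run:
```python
from h import *
z=np.load('wrist14.npz');K,T=z['K'],z['T'];C=T[:3,3]
def pt(x,y,h):
    c=np.array([275+x/7,41+y/7,1]);ray=T[:3,:3]@(np.linalg.inv(K)@c);o=SEAT+Rd[:,2]*h
    t=((o-C)@Rd[:,2])/(ray@Rd[:,2]);return ((C+t*ray-o)@Rd)[:2]*1e3
for nm,a,b in (('needle',(405,268),(357,325)),('red',(395,255),(305,330)),('yel',(458,300),(383,410))):
    for h in (0.001,0,-.001,-.002,-.003):
        p,q=pt(*a,h),pt(*b,h);m=(p+q)/2
        print(nm,h,p.round(1),q.round(1),'ang',[np.arctan2(*(r-o_)[::-1]).round(3) for o_ in (np.zeros(2),np.array([.4,.3])) for r in (p,q)],'r',np.hypot(*q).round(1))
```

```text
needle 0.001 [23.9 22.2] [29.2 28.4] ang [np.float64(0.749), np.float64(0.771), np.float64(0.75), np.float64(0.773)] r 40.8
needle 0 [24.2 22.2] [29.6 28.4] ang [np.float64(0.741), np.float64(0.765), np.float64(0.743), np.float64(0.767)] r 41.0
needle -0.001 [24.5 22.1] [29.9 28.3] ang [np.float64(0.734), np.float64(0.759), np.float64(0.735), np.float64(0.761)] r 41.2
needle -0.002 [24.8 22. ] [30.2 28.3] ang [np.float64(0.727), np.float64(0.753), np.float64(0.728), np.float64(0.755)] r 41.4
needle -0.003 [25.1 22. ] [30.5 28.3] ang [np.float64(0.719), np.float64(0.747), np.float64(0.72), np.float64(0.749)] r 41.6
red 0.001 [25.2 20.8] [35.7 28.9] ang [np.float64(0.689), np.float64(0.68), np.float64(0.689), np.float64(0.68)] r 45.9
red 0 [25.5 20.7] [36.  28.8] ang [np.float64(0.681), np.float64(0.675), np.float64(0.682), np.float64(0.675)] r 46.1
red -0.001 [25.8 20.6] [36.4 28.8] ang [np.float64(0.674), np.float64(0.67), np.float64(0.674), np.float64(0.67)] r 46.4
red -0.002 [26.1 20.6] [36.7 28.8] ang [np.float64(0.667), np.float64(0.664), np.float64(0.667), np.float64(0.665)] r 46.6
red -0.003 [26.4 20.5] [37.1 28.7] ang [np.float64(0.659), np.float64(0.659), np.float64(0.66), np.float64(0.659)] r 46.9
yel 0.001 [17.3 25.9] [25.3 38.1] ang [np.float64(0.981), np.float64(0.985), np.float64(0.986), np.float64(0.989)] r 45.7
yel 0 [17.6 25.9] [25.6 38.1] ang [np.float64(0.973), np.float64(0.98), np.float64(0.978), np.float64(0.983)] r 45.9
yel -0.001 [17.9 25.8] [25.9 38.1] ang [np.float64(0.965), np.float64(0.974), np.float64(0.97), np.float64(0.978)] r 46.1
yel -0.002 [18.1 25.8] [26.2 38.1] ang [np.float64(0.957), np.float64(0.969), np.float64(0.962), np.float64(0.972)] r 46.2
yel -0.003 [18.4 25.7] [26.5 38.1] ang [np.float64(0.949), np.float64(0.963), np.float64(0.954), np.float64(0.967)] r 46.4
```

```bash
python3 - <<'E'
from h import *
arm.command_gripper(0.45)
p,q=goal(seatT(.70,-.001,DX,DY));b=-R.from_quat(q).as_matrix()[:,1]
Q=arm.solve_ik(p+b*.04,q);print(np.round(Q,2))
# rise first
T=cur();arm.move_straight(T[:3,3]+[-.02,-.03,.035],v=.15)
arm.move_joints(Q);st()
print(arm.move_straight(p+b*.002,q,v=.08,threshold=12));st()
arm.command_gripper(0.0,f_grip=60);st();shot('side','15a',(205,210))
turn(.70,.60);arm.hold(.1);shot('side','15',(205,210))
E
python3 nd2.py side15a.npz side15.npz
```

```text
[ 0.01  0.87  0.69  1.76  0.17 -0.54]
t 26.89 p [0.5983 0.1272 0.1405] F [0.4 0.2 0.3] M [-0.06 -0.29 -0.02] g 0.453 q [ 0.011  0.872  0.687  1.758  0.17  -0.546]
False
t 27.52 p [0.5846 0.1337 0.1078] F [ 0.8 -0.3  0.2] M [-0.11 -0.28  0.02] g 0.45 q [ 0.02   0.836  0.535  1.638  0.173 -0.536]
t 27.86 p [0.5852 0.1328 0.1073] F [ 1.2 -0.5  4.2] M [-0.05 -0.28 -0.05] g 0.151 q [ 0.019  0.837  0.536  1.638  0.173 -0.536]
0.6 (array([ 1.1, -0.9,  2. ]), array([-0.001, -0.005,  0.6  ]))
t 28.16 p [0.5856 0.1322 0.107 ] F [ 2.4 -2.1 13.1] M [-0.09  0.15 -0.02] g 0.155 q [ 0.025  0.826  0.521  1.621  0.16  -0.429]
side15a.npz (np.float64(0.6724564781185327), np.float32(0.42113703))
side15.npz (np.float64(0.5803478714641542), np.float32(0.47471303))
```

View pics/side15.png

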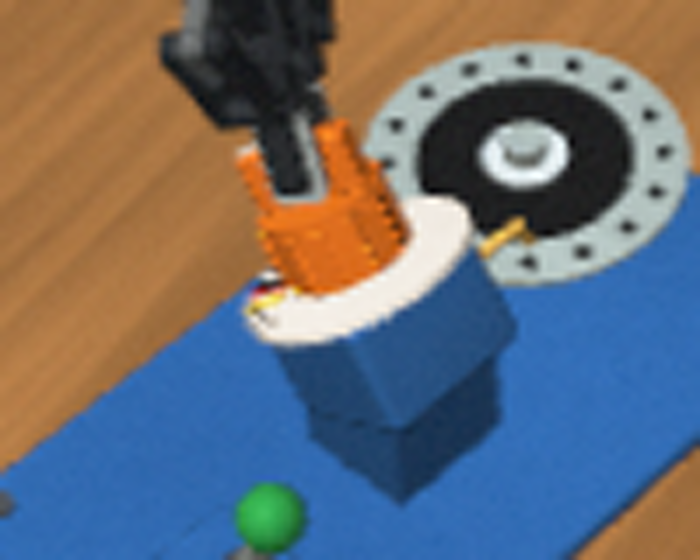

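Needle moved about −0.09 in the side view, as wanted. Release and check again from the rear view.

Run:
```python
from h import *
arm.hold(.2)
arm.command_gripper(0.45);st()
T=cur();b=-T[:3,1]
arm.move_straight(T[:3,3]+b*.035,v=.1)
p=np.array(arm.current_ee_pos())
arm.move_straight(p+np.array([-.02,.03,.05]),v=.15)
arm.move_joints(arm.solve_ik(G(.09,.12,.17),vert(-1)));st()
shot('wrist','16');z=np.load('wrist16.npz');save('wrist16c',cv2.resize(z['im'][41:121,275:375],None,fx=7,fy=7,interpolation=cv2.INTER_CUBIC))
im,d,K,T=z['im'],z['d'],z['K'],z['T'];L=(cloud(d,dict(camera_matrix=K,extrinsics=T))-SEAT)@Rd*1e3
hsv=cv2.cvtColor(im,cv2.COLOR_RGB2HSV);o=(hsv[...,0]<20)&(hsv[...,1]>190)&(np.hypot(L[...,0],L[...,1])<24)
t=L[o&(L[...,2]>52)&(L[...,2]<62)];s=L[o&(L[...,2]>27)&(L[...,2]<36)]
for k in (t,s):
    A=np.c_[k[:,:2],np.ones(len(k))];x=np.linalg.lstsq(A,k[:,2],rcond=None)[0];print(len(k),'median z',np.median(k[:,2]).round(2),'slope',x[:2].round(3))
```

```text
t 28.88 p [0.5835 0.1326 0.104 ] F [-0.2 -0.4  1.2] M [-0.18 -0.3  -0.02] g 0.45 q [ 0.026  0.829  0.517  1.62   0.16  -0.429]
t 30.69 p [0.6731 0.236  0.1688] F [ 0.2 -0.   0.1] M [-0.02  0.05 -0.02] g 0.45 q [ 0.249  0.703  0.534  1.405 -0.    -1.171]
1649 median z 55.46 slope [ 0.029 -0.041]
2295 median z 30.7 slope [-0.     0.002]
```

View pics/wrist16c.png

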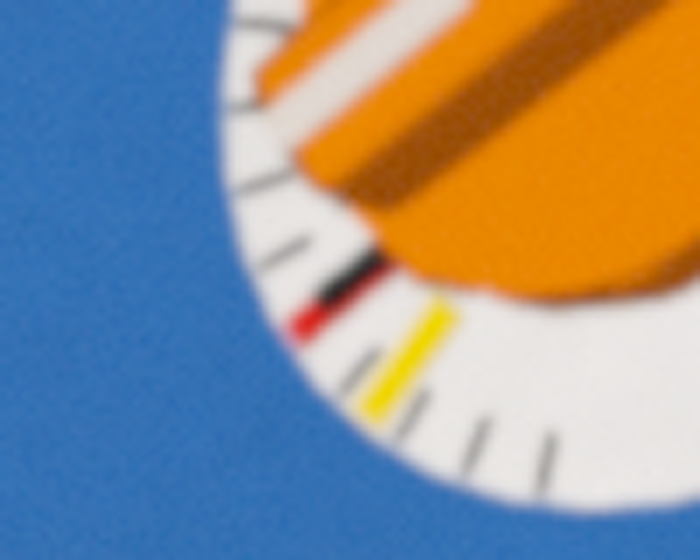

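Run:
```python
from h import *
arm.command_gripper(0.0)
q=vert(-1)
arm.move_joints(arm.solve_ik(G(-.115,.11,.16-TIP),q))
print(arm.move_straight(G(-.115,.11,.088-TIP),q,v=.12,threshold=10));st()
arm.move_straight(G(-.08,.11,.088-TIP),q,v=.1)
r=arm.move_straight(G(.002,.11,.088-TIP),q,v=.08,threshold=12);print(r,((np.array(arm.current_ee_pos())-O)@Rg).round(4));st()
arm.hold(.2);shot('wrist','17');shot('side','17')
```

```text
False
t 32.79 p [0.4707 0.2577 0.0535] F [-0.4  0.6  1. ] M [ 0.01 -0.03 -0.02] g -0.001 q [ 0.383  0.392 -0.298  0.879 -0.    -1.039]
True [-0.0694  0.1101  0.0536]
t 33.67 p [0.5148 0.2509 0.0536] F [ 0.5 -0.2  1.5] M [-0.01 -0.08 -0.  ] g -0.002 q [ 3.42e-01  4.58e-01 -1.93e-01  9.20e-01  1.00e-03 -1.08e+00]
```

View pics/wrist17.png

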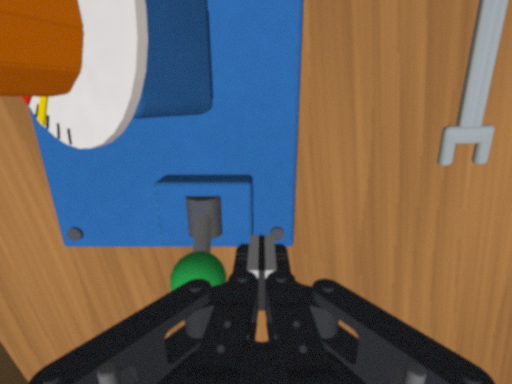

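View pics/side17.png

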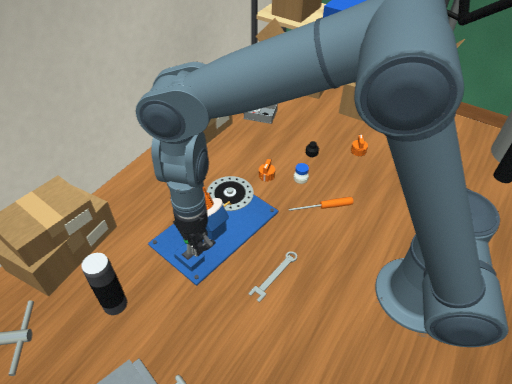

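Run:
```python
from h import *
q=vert(-1)
for x in (-.03,.004):
    r=arm.move_straight(G(x,.11,.088-TIP),q,v=.07,threshold=25);print(r,((np.array(arm.current_ee_pos())-O)@Rg).round(4));st()
arm.hold(.2);shot('wrist','18')
```

```text
False [-0.0305  0.1099  0.0526]
t 34.73 p [0.5533 0.2449 0.0526] F [ 0.   0.6 -0.3] M [ 0.04 -0.    0.01] g 0.003 q [ 0.312  0.518 -0.096  0.958  0.    -1.11 ]
True [-0.0189  0.1095  0.0513]
t 35.08 p [0.5647 0.2428 0.0513] F [-2.6  1.6  2.9] M [ 0.15  0.52 -0.01] g -0.001 q [ 0.3    0.547 -0.049  0.987  0.006 -1.124]
```

View pics/wrist18.png

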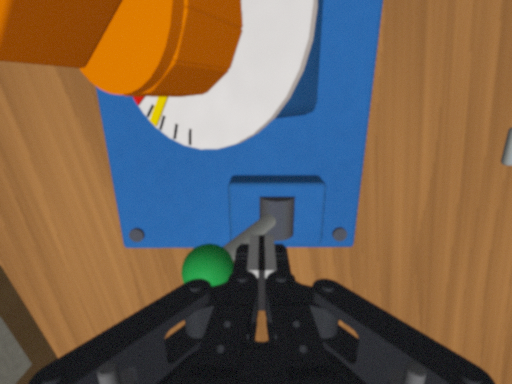

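Run:
```python
from h import *
for f in ('wrist18','wrist17'):
    z=np.load(f+'.npz');im,d=z['im'],z['d'];K,T=z['K'],z['T'];hsv=cv2.cvtColor(im,cv2.COLOR_RGB2HSV)
    Q=(cloud(d,dict(camera_matrix=K,extrinsics=T))-O)@Rg
    m=(hsv[...,0]>45)&(hsv[...,0]<75)&(hsv[...,1]>120);p=Q[m]
    from scipy.optimize import least_squares
    s=least_squares(lambda c:np.linalg.norm(p-c,axis=1)-.013,p.mean(0)-[0,0,.01],loss='soft_l1',f_scale=.001).x
    print(f,m.sum(),'ball',s.round(4),p.min(0).round(3),p.max(0).round(3))
st()
shot('side','18',(193,243))
```

```text
wrist18 1623 ball [0.0084 0.1086 0.1042] [-0.063  0.028  0.102] [0.02  0.111 0.223]
wrist17 1417 ball [-0.0419  0.1088  0.1135] [-0.079  0.028  0.109] [-0.031  0.119  0.224]
t 35.33 p [0.5648 0.2428 0.0512] F [-3.2  0.6  2.1] M [ 0.11  0.48 -0.01] g 0.001 q [ 0.3    0.546 -0.051  0.984  0.005 -1.123]
```

View pics/side18.png

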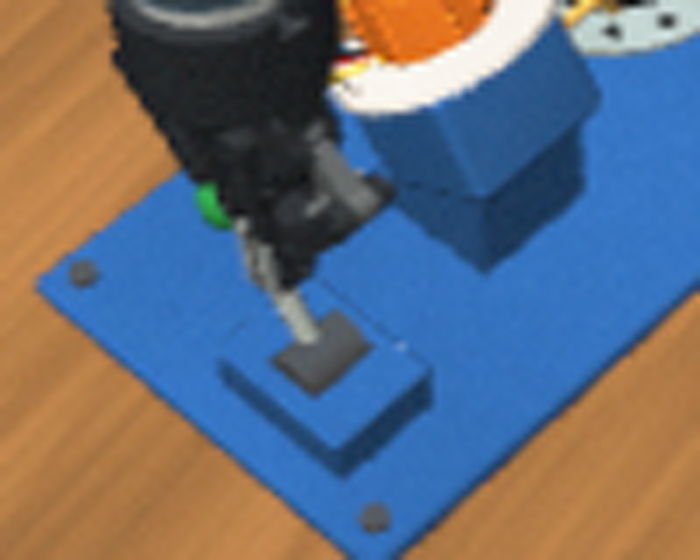

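```bash
cat > ball.py <<'E'
from h import *
from scipy.optimize import least_squares
def ball(f,x0):
    z=np.load(f+'.npz');im,d=z['im'],z['d'];K,T=z['K'],z['T'];hsv=cv2.cvtColor(im,cv2.COLOR_RGB2HSV)
    Q=(cloud(d,dict(camera_matrix=K,extrinsics=T))-O)@Rg
    m=(hsv[...,0]>45)&(hsv[...,0]<75)&(hsv[...,1]>120);p=Q[m];p=p[np.linalg.norm(p-x0,axis=1)<.03]
    s=least_squares(lambda c:np.linalg.norm(p-c,axis=1)-.013,np.array(x0),loss='soft_l1',f_scale=.001).x
    print(f,len(p),'ball',s.round(4))
E
python3 - <<'E'
from ball import *
ball('w1',(-.06,.11,.104));ball('wrist16',(-.06,.11,.104));ball('wrist12',(-.06,.11,.104));ball('wrist13',(-.06,.11,.104));ball('wrist18',(.0084,.11,.104))
q=vert(-1)
r=arm.move_straight(G(-.010,.11,.088-TIP),q,v=.03,threshold=22);print(r,((np.array(arm.current_ee_pos())-O)@Rg).round(4));st()
shot('wrist','19');ball('wrist19',(.0084,.11,.104))
E
```

```text
w1 566 ball [-0.0595  0.1091  0.108 ]
wrist16 710 ball [-0.0595  0.1084  0.108 ]
wrist12 347 ball [-0.0597  0.1087  0.1082]
wrist13 971 ball [-0.0595  0.1085  0.1081]
wrist18 1609 ball [0.0084 0.1086 0.1042]
False [-0.0182  0.1094  0.0511]
t 35.82 p [0.5653 0.2426 0.0511] F [-18.    2.3   8.1] M [ 0.58  3.18 -0.07] g 0.005 q [ 0.299  0.549 -0.047  0.988  0.005 -1.125]
wrist19 1583 ball [0.0085 0.1087 0.1042]
```

Run:
```python
from ball import *
q=vert(-1)
arm.move_straight(G(-.05,.11,.088-TIP),q,v=.08)
arm.move_straight(G(-.07,.11,.17-TIP),q,v=.15)
arm.move_joints(arm.solve_ik(G(.09,.12,.18),q));st()
shot('wrist','20');ball('wrist20',(.0084,.11,.104))
z=np.load('wrist20.npz');save('wrist20c',cv2.resize(z['im'][30:130,265:390],None,fx=6,fy=6,interpolation=cv2.INTER_CUBIC))
im,d,K,T=z['im'],z['d'],z['K'],z['T'];L=(cloud(d,dict(camera_matrix=K,extrinsics=T))-SEAT)@Rd*1e3
hsv=cv2.cvtColor(im,cv2.COLOR_RGB2HSV);o=(hsv[...,0]<20)&(hsv[...,1]>190)&(np.hypot(L[...,0],L[...,1])<24)
s=L[o&(L[...,2]>27)&(L[...,2]<36)];print('skirt top',np.median(s[:,2]))
shot('side','20')
```

```text
t 37.94 p [0.6729 0.2369 0.1781] F [0.2 0.  0.7] M [-0.01  0.02 -0.02] g -0.001 q [ 0.249  0.704  0.559  1.43   0.    -1.172]
wrist20 545 ball [0.0083 0.1084 0.1037]
skirt top 30.709507898654373
```

View pics/wrist20c.png

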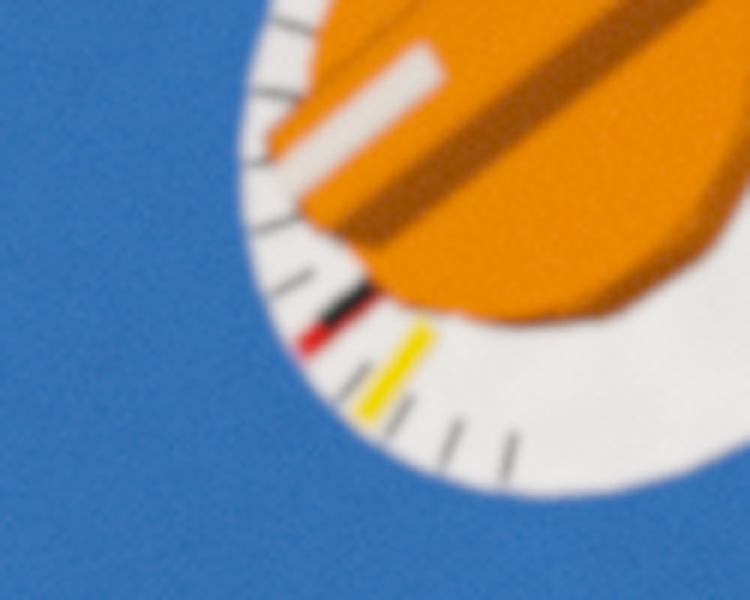

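View pics/wrist20.png

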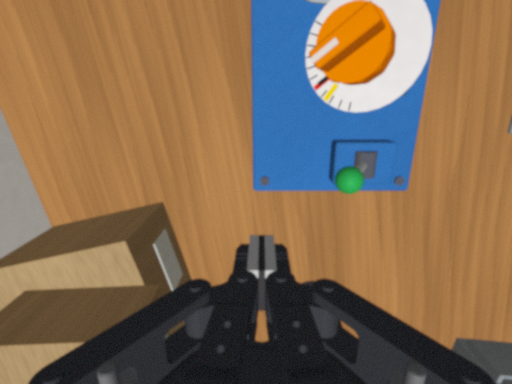

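View pics/side20.png

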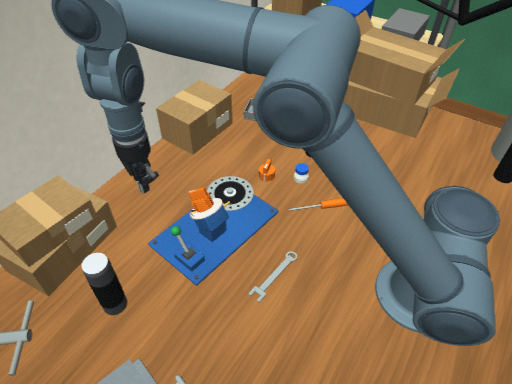

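```bash
python3 -c "
from h import *
arm.hold(.3);st();arm.hand_in()"
```

```text
t 38.34 p [0.6733 0.2373 0.1803] F [-0.4 -0.  -0.8] M [ 0.06  0.03 -0.03] g 0.001 q [ 0.25   0.701  0.561  1.43   0.    -1.172]
the job is handed in; nothing more can be done
```

The job is done and handed in at 38.3 s; no verdict is reported. I took the farthest of the three handwheels (top view pixel 347,168, 0.66 m from the base) and pushed it home on the shaft. I turned it until the needle passed the yellow mark and brought it back onto the red mark. Then I threw the lock lever to its rear stop and withdrew the arm.

**Last checks:**
- **Handwheel:** the skirt top is 30.7 mm above the shoulder (31 mm nominal), level, and it is released.
- **Needle:** it lies over the red mark in the rear close-up.
- **Lever:** the green ball is 8 mm behind the gauge origin at 104 mm height, which fits the far stop. It did not move under an 18 N push.
- **Bystanders:** those in view in the last side picture (jar, can, screwdriver, spanner) look unmoved. The black knob was hidden behind the arm, so I did not recheck it.

**What went wrong or disagreed:**
- **Finger offset:** the fingertips are about 35 mm behind the reported TCP, so the first grasp closed above the bar. I corrected for this and regrasped.
- **Needle reading:** the side camera put the needle on red too early. A close-up showed it near 0.74, just beyond the 0.73 limit, so I regripped the wheel and turned it back about 0.09 rad before touching the lever.
- **Force stops:** the push on the lever stopped twice at its force limit. The first was on touching the ball and the second at the stop, so I carried on after the first.

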